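# Nest the pastry cones loosely

### The arm

A 6-joint arm with a two-finger parallel gripper is mounted at the origin on a cart in front of the work surface, level with it; the furniture and walls round the work are solid. World frame = base frame: x ahead of the robot, y to its left, z up, the work surface at z = 0. Lengths are in mm, angles in rad, forces in N, time in s.
With the tool pointing down it reaches from about 400 to 925 mm from the base axis. Payload 12.5 kg.
Tool frame: the origin (TCP) lies at the very end of the fingers, on their centre line; the grasp point (between the pads) lies 19 mm behind it (env.grip_point_offset is the distance from the TCP to the grasp point, in mm); z points along the fingers, y is the direction in which the jaws open and shut (so a half turn about z gives the same grasp; the last joint's range is limited). The gripper opens to 95 mm and grips with 3 to 60 N. Pads are 20 mm wide; open, the fingers measure 119 mm over their backs; the gripper's body (75 mm by 180 mm) begins 59 mm behind the grasp point.
Start: joints at [-1.432, 0.491, 1.559, -0, 1.092, -0.106], TCP at [151.499, -606.381, 182.761] pointing down, gripper open.
Joint ranges: [-3.1, 3.1], [-0.84, 2.19], [0.05, 2.79], [-1.13, 4.28], [0.06, 2.93], [-2.69, 2.69]. Speed limits (rad/s): [2.22, 2.22, 2.79, 3.14, 3.14, 3.14].

### API

Orientations are given as [roll, pitch, yaw] about the fixed x, y, z axes, in that order (R = Rz(yaw) Ry(pitch) Rx(roll)).
In Python, from cell import env gives the robot as it stands.
- The arm moves only by the tool drive_tool, never from a script. Its argument "commands" is a list of rows, each an object of numbers: "dx", "dy", "dz": the shift along the world's x, y, z in mm; "yaw": the turn about the world's z in degrees. In form: [{"dx": .., "dy": .., "dz": .., "yaw": ..}, ...]. A call has 1 to 5 rows; each row shifts and turns the commanded pose from where the row before left it; what a row does not reach is not made up. A row lasts 1/12 s, in which the tool goes at most 41.7 mm and 7.16 degrees, less where a joint would pass 70% of its speed; a pose out of reach is approached as far as the arm can. A call with a gripper value outside its range is refused whole. "grip" is the opening, from 0 (shut) to 1 (fully open), set as the call begins (left out, the last holds). The fingers move at their own pace and stop on an object; the grip force is fixed at half the most. Time passes only in rows, so rows that do not move let the fingers close. It gives the time, the measured TCP pose, the force and the opening at its end, in the units of the state.
- env.state(): the state, without advancing time (a new reading comes with each control period).
- env.read_camera(name): name is "scene" or "side" or "wrist"; returns the picture (400x640x3 uint8, red, green, blue); there is no depth.
- env.calibration(name): a dict with "intrinsics" (3x3 intrinsics, pixels), "rvec" (rotation vector, rad) and "tvec" (3), from world to camera coordinates, as OpenCV has them. Camera axes: x right, y down, z forward; pixel columns grow to the right and rows downward; lengths in mm; the calibration is good to about 2 mm. A picture is of the moment at which its call begins: read the wrist's pose just before it. calibration takes no time and is no camera call; for the wrist camera it gives the pose at the moment of the call.
- env.job_done(): hands the job in, once; it reports no verdict.
Trained networks look in the newest picture that a camera, given by its name, has taken for a name from the list of things; names that differ only in an ending like _2 or _b are one class to them, and where a whole thing is asked for, a point or a joint stands for the part that bears it (a point fixed in the world has none). Each returns a list of dicts, best first, with "conf" (0 to 1); they miss things now and then, are a little off and sometimes report something else, mostly with a low value. They report only what shows in the picture. A call takes as long as a camera call. They do not tell look-alikes from the thing itself.
- env.trace(query, camera): "pixels" (400x640 bool, what is visible of it) and "pixel" ([column, row] in pixels, amid what is visible of it).
- env.place_of(query, camera): "pixel" ([column, row] in pixels: a listed point, or the origin of a listed thing).
The state is a dict: "t": time; "joints": joint angles; "qvel": joint speeds; "tau": joint torques, N m; "eef_pos": TCP position; "tcp_rot": TCP orientation; "ft_force": force on the tool from outside, world axes, zero at the start; "moment": the same for the moment, N m; "opening": opening from 0.0 (shut) to 1.0 (fully open).
Only numpy, scipy, OpenCV 4.12 (cv2) and the standard library are available. Lean on these libraries where they do the work, as an engineer would, in place of code of your own. Each camera call takes 0.05 s, during which the arm holds its last target.

### The job

Put the three steel pastry cones away as one nest on the round wooden board: stand the smallest in the middle of the board, then lower the medium one over it, then the largest over both, all standing upright on their open mouths. Let each cone come to rest on the one inside it by its own weight and let go of it there; do not drop, press or knock the cones together, or they wedge and jam. Leave the other things on the table as they are.

Things in the scene. Friction and masses are not known exactly. Their poses are not given: they have to be found in the camera images.
- small_cone: smallest of three loose steel cones, 80 g, 88 mm tall, standing on its open mouth (50 mm across); tapers for 60 mm to a shoulder 36 mm across, on which stands a solid grip stub, diameter 14, height 28 mm. Origin: centre of the mouth, at its lower edge; z up the axis. The three cones swap places between starts.
- medium_cone: medium of three loose steel cones, 100 g, 112 mm tall, standing on its open mouth (56 mm across); tapers for 84 mm to a shoulder 29 mm across, on which stands a solid grip stub, diameter 14, height 28 mm. Origin: centre of the mouth, at its lower edge; z up the axis. Wall 2.5 mm, hollow to 80 mm above the mouth. Over the smallest cone it rests with its mouth 13 mm above that one's; pushing down over 10 N or dropping it over 10 mm wedges them.
- large_cone: largest of three loose steel cones, 130 g, 136 mm tall, standing on its open mouth (63 mm across); tapers for 108 mm to a shoulder 20 mm across, on which stands a solid grip stub, diameter 14, height 28 mm. Origin: centre of the mouth, at its lower edge; z up the axis. Wall 2.5 mm, hollow to 104 mm above the mouth. Over the medium cone it rests with its mouth 13 mm above that one's; pushing down over 10 N or dropping it over 10 mm wedges them.
- small_cone_grip (a point): middle of the smallest cone's grip stub, on the axis, 74 mm above its mouth (14 mm above the shoulder)
- medium_cone_grip (a point): middle of the medium cone's grip stub, on the axis, 98 mm above its mouth (14 mm above the shoulder)
- large_cone_grip (a point): middle of the largest cone's grip stub, on the axis, 122 mm above its mouth (14 mm above the shoulder)
- round_board: round light-wood board, fixed on the table, 120 mm in diameter and 12 mm thick; origin: centre of its underside
- board_top (a point): centre of the board's flat top, 12 mm above the table
- ring_cutter: round straight-sided steel pastry ring, 63 mm across, 37 mm tall, a bystander; origin: centre of its underside
- dessert_cup: clear dessert cup filled with chocolate mousse, 70 mm across, 34 mm tall, a loose bystander; origin: centre of its underside
- mug: white dotted mug, 82x114 mm with its handle, 91 mm tall, a loose bystander; origin: centre of its underside
- sugar_shaker: steel sugar shaker, 71 mm across, 123 mm tall, a loose bystander; origin: centre of its underside
- small_tub: small white plastic tub, 80x92 mm, 66 mm tall, a bystander; origin: centre of its underside
Not all that is in view belongs to the job. Leave any turquoise look-alike of the small_cone alone. Leave any black look-alike of the medium_cone alone.

How it is judged (in metres and radians):
On the way, in this order (a step that is already met when the one before it is completed fails the run):
1. the smallest cone stands upright in the middle of the board and has been let go of (horizontal distance between small_cone and board_top below 0.02 m and z of small_cone in the frame of board_top between -0.004 and 0.004 m and angle between small_cone's own z axis and vertical below 0.1 rad and contact force between the fingers and small_cone below 0.2 N and linear speed of small_cone below 0.03 m/s), for 0.2 s.
2. the medium cone rests loosely over the smallest one and has been let go of (horizontal distance between small_cone and board_top below 0.02 m and z of small_cone in the frame of board_top between -0.004 and 0.004 m and angle between each of small_cone, medium_cone's own z axis and vertical below 0.1 rad and z of medium_cone in the frame of small_cone between 0.009 and 0.018 m and horizontal distance between medium_cone and small_cone below 0.007 m and contact force between the fingers and medium_cone below 0.2 N and linear speed of medium_cone below 0.03 m/s), for 0.2 s.
At the end, for the whole second after the job is handed in: Smallest cone upright on the board within 20 mm of its centre; medium resting over it, large over medium, each mouth 9 to 18 mm above the mouth of the cone inside it, axes within 7 mm and 0.1 rad of upright; all let go of and still (all of step 2 and z of large_cone in the frame of medium_cone between 0.009 and 0.018 m and horizontal distance between large_cone and medium_cone below 0.007 m and angle between large_cone's own z axis and vertical below 0.1 rad and contact force between the fingers and small_cone below 0.2 N and linear speed of each of small_cone, large_cone below 0.03 m/s and contact force between the fingers and large_cone below 0.2 N); the robot touches nothing.
It fails at once if two cones are pressed, dropped or knocked together so hard that they wedge: over 55 N in all on the touching walls (a downward push of about 15 N, or a drop of 20 mm) (contact force between any of medium_cone, large_cone and small_cone above 55 N or contact force between large_cone and medium_cone above 55 N).
It fails at once if a cone is dropped: it falls at over 0.6 m/s with no finger on it ((contact force between the fingers and small_cone below 0.1 N and linear speed of small_cone above 0.6 m/s) or (contact force between the fingers and medium_cone below 0.1 N and linear speed of medium_cone above 0.6 m/s) or (contact force between the fingers and large_cone below 0.1 N and linear speed of large_cone above 0.6 m/s)).
It fails at once if one of the other loose things is shifted by more than 30 mm (distance of any of dessert_cup, mug, sugar_shaker from where it was at the start of the episode above 0.03 m).
It also fails if it takes over 61 s, if anything falls off the work surface, if the arm or the gripper's body presses on something with over 40 N, if the wrist force passes 120 N, or if a joint passes its speed limit or range.

## Working session

There is one attempt and no reset: what is moved stays moved. The work goes in short steps, Python scripts to look and compute and a tool call to move; the robot and the scene stay as the last step left them, time stands still between calls to the robot, and variables do not carry over. Pictures are saved under pics/ and viewed, and the job is handed in when it is done.

Besides the shell and the picture viewer there is one more tool, called after ">>>" by a JSON object that holds its "name" and its "arguments", one argument or row to a line. drive_tool: Moves the arm, as the interface text tells. Its arguments: {"type":"object","properties":{"commands":{"type":"array"},"grip":{"type":"number"}},"required":["commands"]}

```bash
ls; mkdir -p pics; python3 - <<'E'
from cell import env
import cv2,numpy as np
print(env.state())
for n in ["scene","side","wrist"]:
    im=env.read_camera(n); cv2.imwrite(f"pics/{n}0.png",im[:,:,::-1]); 
    c=env.calibration(n); print(n,c)
print(env.state()['t'],env.grip_point_offset)
E
```

```text
pics
{'t': 0.0, 'joints': array([-1.43159485e+00,  4.91546237e-01,  1.55947890e+00,  1.18936244e-05,
        1.09172694e+00, -1.05605657e-01]), 'qvel': array([-6.25191992e-04,  3.92459586e-04, -5.94865198e-04,  6.98962700e-04,
       -5.30331792e-05,  1.21334936e-03]), 'tau': array([-2.62897656e-04, -6.12644148e+01, -2.58180678e+01,  6.92770234e-02,
        4.82588774e-02, -8.59797728e-05]), 'eef_pos': array([ 151.46027752, -606.05822998,  182.15991716]), 'tcp_rot': array([-3.14044081e+00, -1.32703203e-04,  2.44801574e-01]), 'ft_force': array([-0.38385072,  0.22764984, -0.26485592]), 'moment': array([ 0.11828703, -0.03136211, -0.06536547]), 'opening': 1.0025012260830808}
scene {'intrinsics': array([[470.61549219,   0.        , 315.58960422],
       [  0.        , 470.61549219, 203.30179146],
       [  0.        ,   0.        ,   1.        ]]), 'rvec': array([ 1.22477647, -2.38147515,  0.91246626]), 'tvec': array([ 321.80556878,  410.23205754, 1137.39202065])}
side {'intrinsics': array([[451.10341399,   0.        , 320.9191005 ],
       [  0.        , 451.10341399, 194.63352832],
       [  0.        ,   0.        ,   1.        ]]), 'rvec': array([-1.40522144e-03, -2.58370749e+00,  1.73612338e+00]), 'tvec': array([ 556.38610598,  100.84445869, 1635.37707781])}
wrist {'intrinsics': array([[345.64333873,   0.        , 322.53137192],
       [  0.        , 345.64333873, 194.29873307],
       [  0.        ,   0.        ,   1.        ]]), 'rvec': array([-2.28934417,  1.79026376,  0.26024134]), 'tvec': array([-623.02260471,  -30.76491012,  392.18809751])}
0.15 18.8
```

View pics/scene0.png

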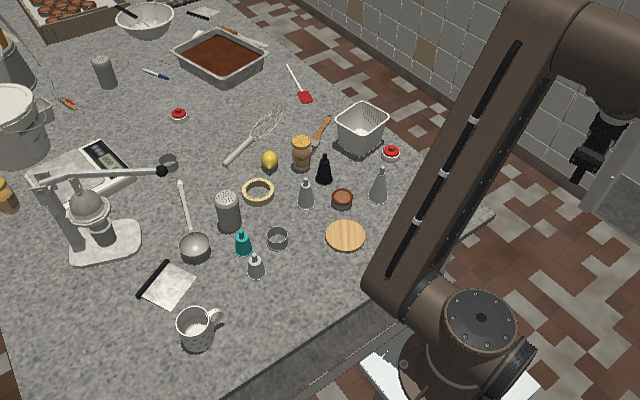

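View pics/side0.png

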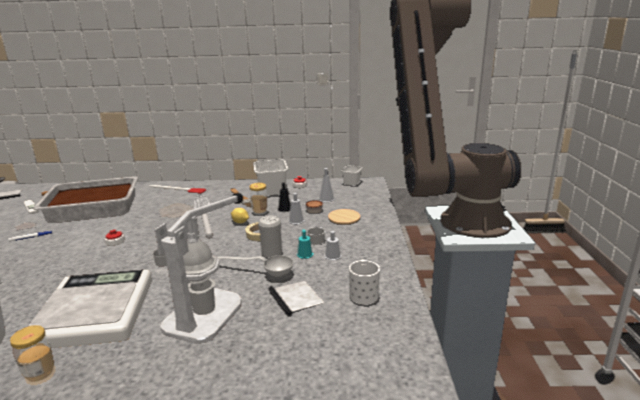

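View pics/wrist0.png

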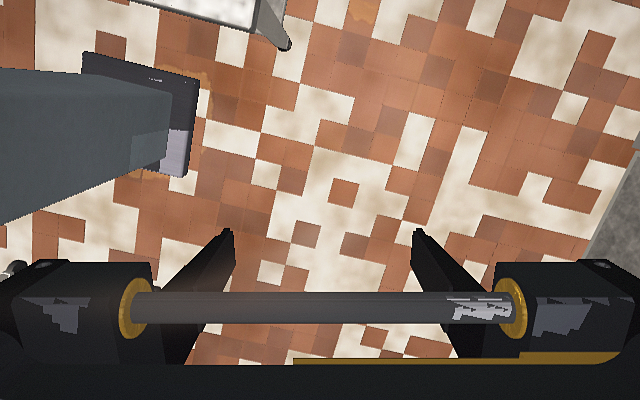

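The scene view shows these candidates:
- **small_cone:** grey (256,266); the turquoise one at (243,243) is a look-alike.
- **medium_cone:** grey (306,193); the black one at (324,170) is a look-alike.
- **large_cone:** grey (379,186).
- **Board:** (345,235).

In the side view the greys are at (333,246), (296,208) and (326,185), and the board is at (344,216).

```bash
cat > h.py <<'E'
from cell import env
import cv2,numpy as np
def P(n,c=None):
    c=c or env.calibration(n); R=cv2.Rodrigues(c['rvec'])[0]; return c['intrinsics'],R,np.array(c['tvec']).ravel()
def ray(n,px,c=None):
    K,R,t=P(n,c); d=R.T@np.linalg.inv(K)@np.array([px[0],px[1],1.]); o=-R.T@t; return o,d/np.linalg.norm(d)
def tri(rays):
    A=0;b=0
    for o,d in rays:
        M=np.eye(3)-np.outer(d,d); A=A+M; b=b+M@o
    p=np.linalg.solve(A,b); return p,[np.linalg.norm((np.eye(3)-np.outer(d,d))@(p-o)) for o,d in rays]
def onz(r,z):
    o,d=r; return o+d*(z-o[2])/d[2]
def proj(n,p,c=None):
    K,R,t=P(n,c); q=K@(R@np.asarray(p,float)+t); return q[:2]/q[2]
E
python3 - <<'E'
from h import *
for q in ["small_cone_grip","small_cone","medium_cone_grip","medium_cone","large_cone_grip","large_cone","board_top","ring_cutter","dessert_cup","mug","sugar_shaker","small_tub"]:
    for n in ["scene","side"]:
        r=env.place_of(q,n)
        for k in r[:4]: print(q,n,np.round(k['pixel'],1),round(k['conf'],2))
a=cv2.imread("pics/scene0.png"); b=cv2.imread("pics/side0.png")
A=cv2.resize(a[140:290,220:420],(800,600),interpolation=cv2.INTER_CUBIC); cv2.imwrite("pics/scene0c.png",A)
B=cv2.resize(b[155:275,240:400],(800,600),interpolation=cv2.INTER_CUBIC); cv2.imwrite("pics/side0c.png",B)
E
```

```text
small_cone_grip scene [254.6 257.1] 0.71
small_cone_grip scene [239.9 233.6] 0.71
small_cone_grip side [303.6 234.9] 0.68
small_cone_grip side [332.  232.1] 0.57
small_cone_grip side [325.4 173.3] 0.17
small_cone scene [258.5 269.8] 0.68
small_cone scene [246.5 249. ] 0.66
small_cone side [333.8 255.9] 0.9
small_cone side [302.8 251.6] 0.85
medium_cone_grip scene [303.6 182.1] 0.95
medium_cone_grip scene [323.1 157.5] 0.84
medium_cone_grip side [296.  195.7] 0.83
medium_cone_grip side [284.3 186.7] 0.67
medium_cone scene [306.1 201. ] 0.75
medium_cone scene [323.7 178. ] 0.75
medium_cone scene [343.3 231.1] 0.5
medium_cone side [294.4 222. ] 0.84
medium_cone side [284.6 212.2] 0.52
medium_cone side [334.  256.8] 0.17
large_cone_grip scene [381.8 171.9] 0.75
large_cone_grip scene [257.3 270.3] 0.37
large_cone_grip side [325.3 173.2] 0.52
large_cone scene [379.6 199.3] 0.88
large_cone side [325.4 203.6] 0.57
board_top scene [344.6 231.8] 0.9
board_top side [341.9 217. ] 0.67
ring_cutter scene [278.2 242.4] 0.52
ring_cutter side [313.3 241.7] 0.82
dessert_cup scene [341.2 201.4] 0.57
dessert_cup scene [256.5 271.9] 0.46
dessert_cup side [311.9 212.5] 0.73
dessert_cup side [331.7 233.8] 0.29
mug scene [206.2 334. ] 0.93
mug side [363.2 292.2] 0.72
mug side [326.2 174.8] 0.62
mug side [331.8 233.9] 0.31
sugar_shaker scene [231.5 222.2] 0.78
sugar_shaker side [273.7 254.2] 0.91
small_tub scene [382.4 196.3] 0.74
small_tub side [348.4 180. ] 0.9
small_tub side [341.7 216.3] 0.74
```

View pics/scene0c.png

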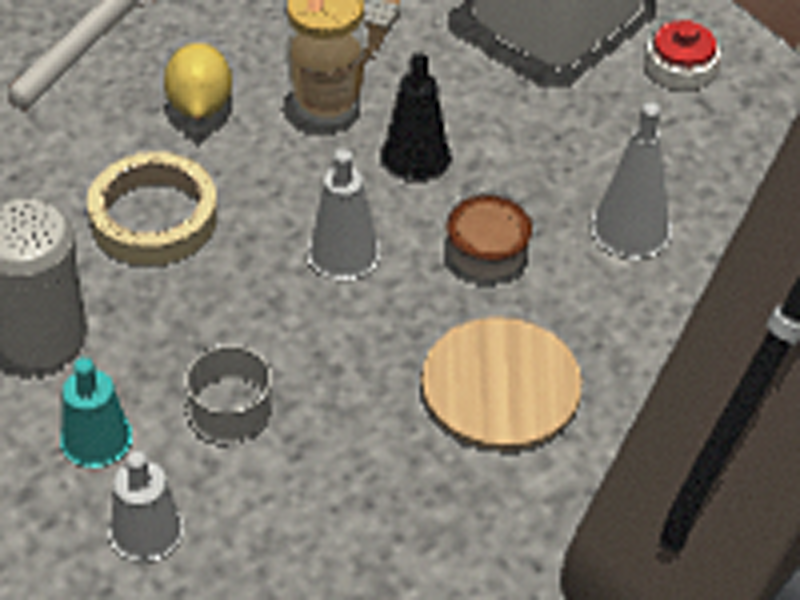

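View pics/side0c.png

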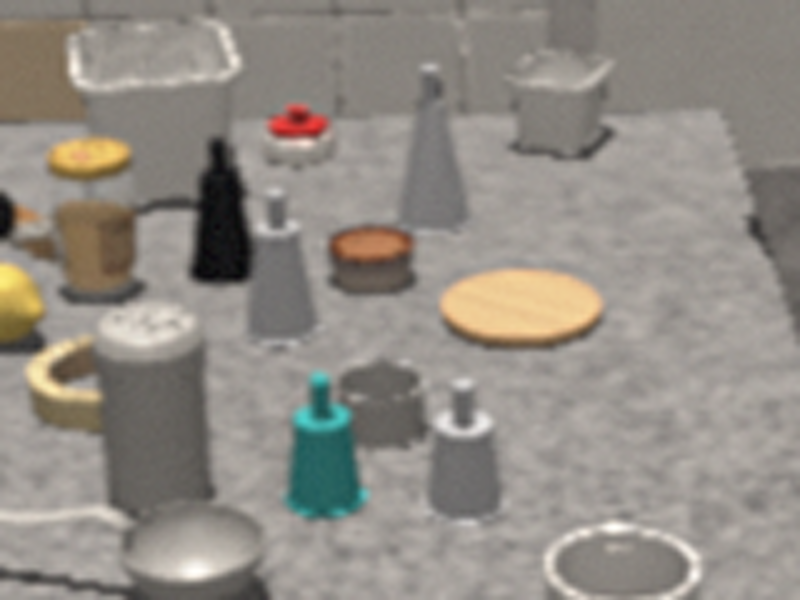

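The crops show the grey small cone at scene (254,258) with its turquoise twin left of it. The grey medium is at (304,182) with the black twin behind-right, and the large is at (382,172). The network results match these, so I'll triangulate.

```bash
python3 - <<'E'
from h import *
D={"small_grip":((254.6,257.1),(332,232.1)),"small":((258.5,269.8),(333.8,255.9)),"turq_grip":((239.9,233.6),(303.6,234.9)),
"med_grip":((303.6,182.1),(296,195.7)),"med":((306.1,201),(294.4,222)),"black_grip":((323.1,157.5),(284.3,186.7)),
"large_grip":((381.8,171.9),(325.3,173.2)),"large":((379.6,199.3),(325.4,203.6)),"board":((344.6,231.8),(341.9,217)),"boardcrop":((345.3,235.3),(344.2,216)),
"ring":((278.2,242.4),(313.3,241.7)),"cup":((341.2,201.4),(311.9,212.5)),"mug":((206.2,334),(363.2,292.2)),"shaker":((231.5,222.2),(273.7,254.2))}
for k,(a,b) in D.items():
    p,e=tri([ray("scene",a),ray("side",b)]); print(k,p.round(1),np.round(e,1),np.round(np.hypot(p[0],p[1])))
E
```

```text
small_grip [513.5 229.3  83.1] [4. 4.] 562.0
small [5.150e+02 2.221e+02 1.000e-01] [3.8 3.8] 561.0
turq_grip [606.3 221.1  74.1] [0.7 0.7] 645.0
med_grip [643.9 -22.1 106.9] [0.8 0.8] 644.0
med [657.7 -41.3  -5.9] [1.2 1.2] 659.0
black_grip [ 698.9 -136.3  100.5] [1.9 1.9] 712.0
large_grip [ 538.4 -238.5  113.6] [1.9 1.9] 589.0
large [ 541.9 -254.4  -26.2] [0.6 0.6] 599.0
board [480.3 -58.1   4.8] [2.6 2.6] 484.0
boardcrop [469.4 -51.    9.7] [0.7 0.7] 472.0
ring [578.3 117.5  -9.2] [3.7 3.7] 590.0
cup [ 595.2 -135.4  -11. ] [0.9 0.9] 610.0
mug [431.9 428.5  -0.9] [1.3 1.3] 608.0
shaker [711.1 198.9  -2.8] [5. 5.] 738.0
```

```bash
python3 - <<'E'
from h import *
K,R,t=P("wrist"); s=env.state(); c=-R.T@t; print(c, c-s['eef_pos'], R.T@[0,0,1], s['t'])
from scipy.spatial.transform import Rotation as Ro
T=Ro.from_euler('xyz',s['tcp_rot']).as_matrix(); print("cam in tool",T.T@(c-s['eef_pos']),(R@T).round(2))
E
```

```text
[ 228.96519039 -585.96707837  384.08291379] [ 77.4770025   20.45014874 201.32414734] [-0.27422411 -0.0668628  -0.95933858] 1.35
cam in tool [  80.12047974   -1.03992197 -201.32544323] [[-0.    1.    0.  ]
 [-0.96 -0.   -0.28]
 [-0.28 -0.    0.96]]
```

>>> {"name": "drive_tool", "arguments": {
  "commands": [
    {"dx":30,"dy":20,"dz":12},
    {"dx":34,"dy":23,"dz":6},
    {"dx":34,"dy":23,"dz":6},
    {"dx":34,"dy":23,"dz":6},
    {"dx":34,"dy":23,"dz":6}
  ],
  "grip": 0.5
}}

```text
invalid input
```

>>> {"name": "drive_tool", "arguments": {
  "commands": [
    {"dx":30,"dy":20,"dz":12,"yaw":0},
    {"dx":34,"dy":23,"dz":6,"yaw":0},
    {"dx":34,"dy":23,"dz":6,"yaw":0},
    {"dx":34,"dy":23,"dz":6,"yaw":0},
    {"dx":34,"dy":23,"dz":6,"yaw":0}
  ],
  "grip": 0.5
}}

```text
t: 1.77
eef_pos: [318.7, -493.1, 219.2]
tcp_rot: [3.141, -0.0, 0.244]
ft_force: [-0.9, -0.7, 0.1]
opening: 0.701
```

>>> {"name": "drive_tool", "arguments": {
  "commands": [
    {"dx":15,"dy":37,"dz":8,"yaw":-7},
    {"dx":15,"dy":37,"dz":8,"yaw":-7},
    {"dx":15,"dy":37,"dz":8,"yaw":0},
    {"dx":15,"dy":37,"dz":8,"yaw":0},
    {"dx":15,"dy":37,"dz":8,"yaw":0}
  ]
}}

```text
t: 2.18
eef_pos: [392.8, -307.5, 259.2]
tcp_rot: [3.141, -0.0, 0.0]
ft_force: [1.0, -0.4, -0.1]
opening: 0.5
```

>>> {"name": "drive_tool", "arguments": {
  "commands": [
    {"dx":15,"dy":37,"dz":0,"yaw":0},
    {"dx":15,"dy":37,"dz":0,"yaw":0},
    {"dx":15,"dy":37,"dz":0,"yaw":0},
    {"dx":15,"dy":37,"dz":0,"yaw":0},
    {"dx":15,"dy":37,"dz":0,"yaw":0}
  ]
}}

```text
t: 2.6
eef_pos: [467.8, -122.5, 259.1]
tcp_rot: [3.141, -0.001, 0.0]
ft_force: [0.7, -1.3, 0.5]
opening: 0.497
```

```bash
cat >> h.py <<'E'
def wr(name,qs):
    s=env.state(); c=env.calibration("wrist"); im=env.read_camera("wrist"); v=im[:,:,::-1].copy()
    print("t",round(s['t'],2),"eef",s['eef_pos'].round(1),s['tcp_rot'].round(3))
    out={}
    for q,z in qs:
        for k in env.place_of(q,"wrist")[:3]:
            p=onz(ray("wrist",k['pixel'],c),z); print(q,np.round(k['pixel'],1),round(k['conf'],2),"at z",z,p.round(1))
            cv2.circle(v,tuple(int(round(a)) for a in k['pixel']),3,(0,0,255),1)
    cv2.imwrite(f"pics/{name}.png",v); cv2.imwrite(f"pics/{name}_raw.png",im[:,:,::-1])
    return c
E
python3 - <<'E'
from h import *
wr("w1",[("board_top",12),("round_board",0),("medium_cone_grip",98)])
E
```

```text
t 2.6 eef [ 467.8 -122.5  259.1] [ 3.141e+00 -1.000e-03  0.000e+00]
board_top [270.3 151.9] 0.82 at z 12 [473.5 -52.6  12. ]
board_top [325.9  60.1] 0.75 at z 12 [ 585.5 -125.    12. ]
round_board [272.4 152.1] 0.66 at z 0 [471.3 -53.5   0. ]
```

View pics/w1.png

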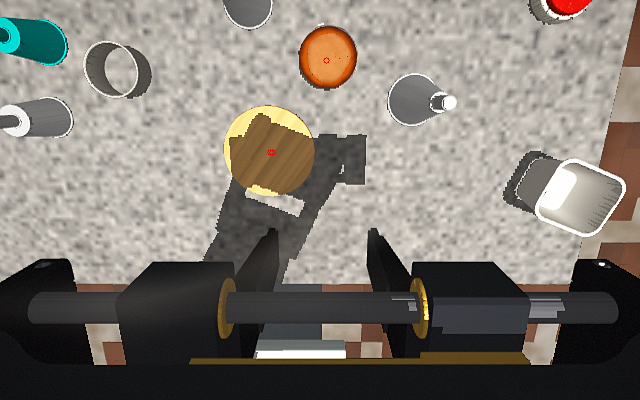

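The board is centred at wrist pixel (270,151), giving world (473,-52). The small cone's stub is at the left edge near (5,122), the large cone's stub is at (449,102), and the small tub is at right (580,197).

>>> {"name": "drive_tool", "arguments": {
  "commands": [
    {"dx":5,"dy":39,"dz":0,"yaw":0},
    {"dx":5,"dy":39,"dz":0,"yaw":0},
    {"dx":5,"dy":39,"dz":0,"yaw":0},
    {"dx":5,"dy":39,"dz":0,"yaw":0},
    {"dx":5,"dy":39,"dz":0,"yaw":0}
  ]
}}

```text
t: 3.22
eef_pos: [492.6, 70.8, 258.9]
tcp_rot: [3.141, -0.0, -0.002]
ft_force: [0.2, -0.1, -0.3]
opening: 0.499
```

```bash
python3 - <<'E'
from h import *
wr("w2",[("board_top",12),("small_cone_grip",74),("small_cone",0),("medium_cone_grip",98)])
E
```

```text
t 3.22 eef [492.6  70.8 258.9] [ 3.141e+00 -0.000e+00 -2.000e-03]
board_top [412.9 170.5] 0.95 at z 12 [473.  -47.1  12. ]
small_cone_grip [179.6 142.3] 0.96 at z 74 [519.8 231.8  74. ]
small_cone [205.3  66.3] 0.63 at z 0 [604.5 218.9   0. ]
small_cone [200.  134.7] 0.55 at z 0 [519.6 234.4   0. ]
small_cone [412.6 169.3] 0.32 at z 0 [472.  -49.8   0. ]
medium_cone_grip [436.7   1.7] 0.72 at z 98 [653.8 -35.3  98. ]
medium_cone_grip [558.  121.3] 0.47 at z 98 [ 543.2 -169.8   98. ]
```

View pics/w2.png

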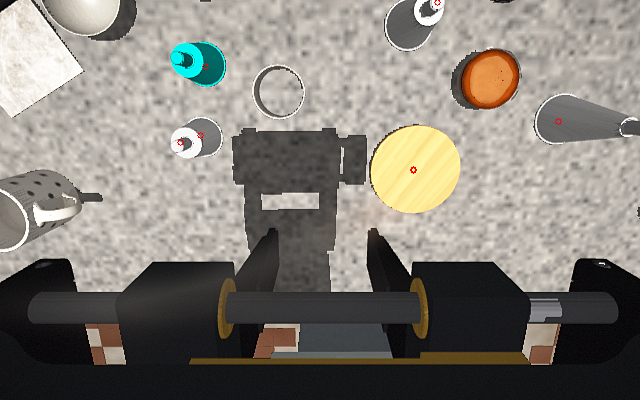

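>>> {"name": "drive_tool", "arguments": {
  "commands": [
    {"dx":4,"dy":38,"dz":0,"yaw":0},
    {"dx":4,"dy":38,"dz":0,"yaw":0},
    {"dx":4,"dy":38,"dz":0,"yaw":0},
    {"dx":4,"dy":38,"dz":0,"yaw":0}
  ],
  "grip": 0.4
}}

```text
t: 3.8
eef_pos: [509.3, 221.9, 258.9]
tcp_rot: [3.141, -0.0, -0.003]
ft_force: [0.9, -1.5, 0.7]
opening: 0.399
```

```bash
python3 - <<'E'
from h import *
wr("w3",[("small_cone_grip",74),("small_cone",0)])
E
```

```text
t 3.8 eef [509.3 221.9 258.9] [ 3.141e+00 -0.000e+00 -3.000e-03]
small_cone_grip [316.3 156.7] 0.8 at z 74 [519.7 230.5  74. ]
small_cone_grip [325.3  74.6] 0.58 at z 74 [607.3 220.1  74. ]
small_cone [323.2  79.4] 0.94 at z 0 [605.1 222.3   0. ]
small_cone [315.9 146.3] 0.78 at z 0 [520.4 232.4   0. ]
```

View pics/w3.png

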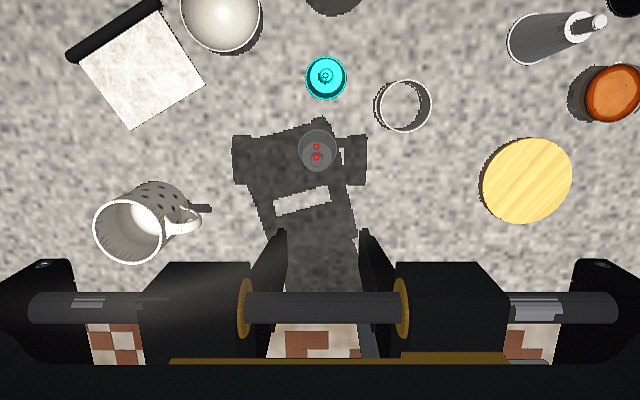

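Directly below, the grey small cone is at wrist (316,157), with the turquoise twin at (325,77). I'll check heights from the two wrist views.

```bash
python3 - <<'E'
from h import *
# reconstruct wrist calib from eef (tool offset const), use current calib shifted
c=env.calibration("wrist"); K,R,t=P("wrist",c); s=env.state(); off=-R.T@t-s['eef_pos']
def r(eef,px):
    d=R.T@np.linalg.inv(K)@np.array([*px,1.]); return np.array(eef)+off,d/np.linalg.norm(d)
print(off)
print("grip",tri([r([492.6,70.8,258.9],(179.6,142.3)),r([509.3,221.9,258.9],(316.3,156.7))]))
print("board",tri([r([467.8,-122.5,259.1],(270.3,151.9)),r([492.6,70.8,258.9],(412.9,170.5))]))
E
```

```text
[ 79.96275078   1.09570434 201.27902414]
grip (array([519.8614987 , 230.52009076,  77.25807695]), [np.float64(0.262655578155243), np.float64(0.26265557815544566)])
board (array([470.6722772 , -50.59473878,  -0.73377156]), [np.float64(0.3759348575588966), np.float64(0.37593485755894535)])
```

>>> {"name": "drive_tool", "arguments": {
  "commands": [
    {"dx":10.5,"dy":9,"dz":-30,"yaw":0},
    {"dx":0,"dy":0,"dz":-35,"yaw":0},
    {"dx":0,"dy":0,"dz":-35,"yaw":0},
    {"dx":0,"dy":0,"dz":-35,"yaw":0},
    {"dx":0,"dy":0,"dz":-20,"yaw":0}
  ],
  "grip": 0.4
}}

```text
t: 4.37
eef_pos: [518.3, 228.4, 100.6]
tcp_rot: [3.14, 0.003, -0.003]
ft_force: [-0.0, -0.1, -0.3]
opening: 0.399
```

```bash
python3 - <<'E'
from h import *
wr("w4",[("small_cone_grip",74),("small_cone",0)])
E
```

```text
t 4.37 eef [518.3 228.4 100.6] [ 3.14e+00  3.00e-03 -3.00e-03]
small_cone_grip [321.1 213. ] 0.61 at z 74 [517.2 230.8  74. ]
small_cone_grip [340.  74.] 0.57 at z 74 [609.  218.5  74. ]
small_cone [336.2  81.1] 0.85 at z 0 [606.8 218.1   0. ]
small_cone [322.8 181.7] 0.79 at z 0 [520.6 229.6   0. ]
```

View pics/w4_raw.png

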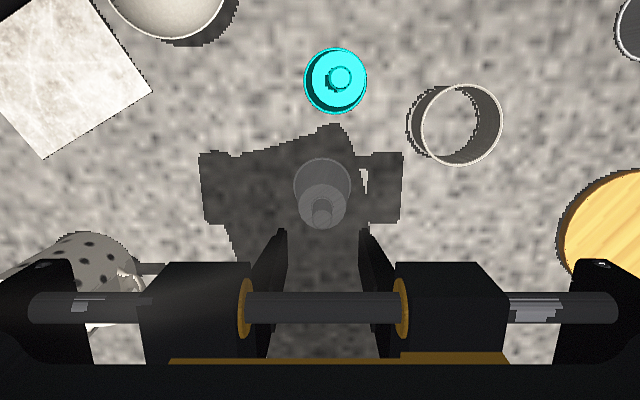

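>>> {"name": "drive_tool", "arguments": {
  "commands": [
    {"dx":0,"dy":0,"dz":-20,"yaw":0},
    {"dx":0,"dy":0,"dz":-14,"yaw":0},
    {"dx":0,"dy":0,"dz":0,"yaw":0}
  ]
}}

```text
t: 4.77
eef_pos: [519.2, 230.3, 69.7]
tcp_rot: [3.141, 0.001, -0.001]
ft_force: [-0.2, -0.6, 0.8]
opening: 0.403
```

>>> {"name": "drive_tool", "arguments": {
  "commands": [
    {"dx":0.8,"dy":0.5,"dz":-5,"yaw":0},
    {"dx":0,"dy":0,"dz":0,"yaw":0}
  ]
}}

```text
t: 4.93
eef_pos: [520.7, 231.8, 65.9]
tcp_rot: [-3.141, -0.002, -0.0]
ft_force: [0.0, 1.4, -0.6]
opening: 0.398
```

>>> {"name": "drive_tool", "arguments": {
  "commands": [
    {"dx":0,"dy":0,"dz":0,"yaw":0},
    {"dx":0,"dy":0,"dz":0,"yaw":0},
    {"dx":0,"dy":0,"dz":0,"yaw":0},
    {"dx":0,"dy":0,"dz":0,"yaw":0},
    {"dx":0,"dy":0,"dz":0,"yaw":0}
  ],
  "grip": 0
}}

```text
t: 5.35
eef_pos: [519.9, 232.2, 65.0]
tcp_rot: [-3.142, -0.0, 0.001]
ft_force: [0.6, 0.5, -0.6]
opening: 0.108
```

```bash
python3 - <<'E'
from h import *
wr("w5",[("small_cone",0)])
im=env.read_camera("side"); cv2.imwrite("pics/s5.png",cv2.resize(im[155:275,240:400,::-1],(800,600)))
E
```

```text
t 5.35 eef [519.9 232.2  65. ] [-3.142e+00 -0.000e+00  1.000e-03]
small_cone [341.3  86.5] 0.76 at z 0 [604.  219.8   0. ]
small_cone [326.3 199.8] 0.63 at z 0 [516.7 230.7   0. ]
```

View pics/w5_raw.png

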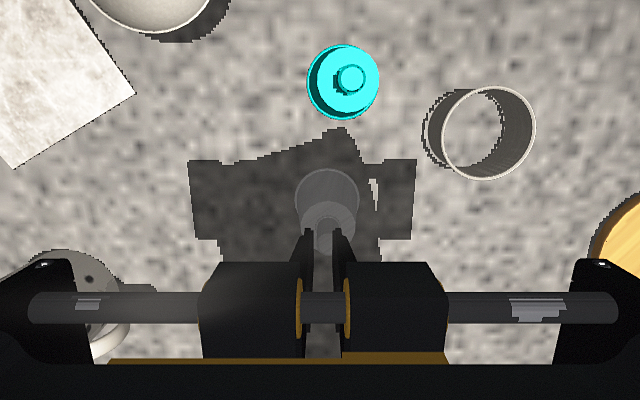

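View pics/s5.png

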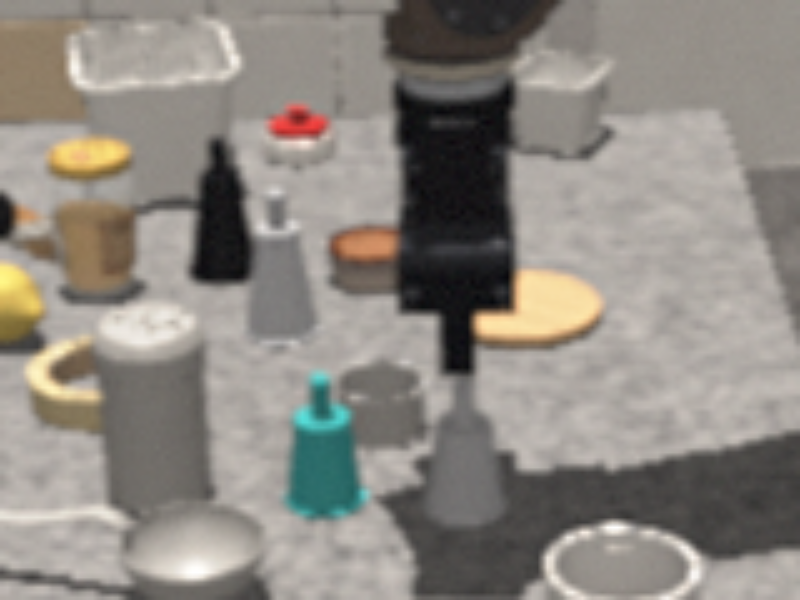

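```bash
python3 - <<'E'
from h import *
s=env.state(); print(s['opening'],s['eef_pos'],s['t'])
for z in (0,60,65,74,88):
    p=[519.9,231,z]; a=proj("side",p); b=proj("wrist",p); c=proj("scene",p); print(z,a.round(1),((a-[240,155])*5).round(),b.round(1),c.round(1))
im=env.read_camera("scene"); cv2.imwrite("pics/sc5.png",cv2.resize(im[200:300,200:340,::-1],(800,571),interpolation=cv2.INTER_CUBIC))
b=cv2.imread("pics/w5_raw.png"); cv2.imwrite("pics/w5c.png",cv2.resize(b[140:300,220:430],(788,600),interpolation=cv2.INTER_CUBIC))
E
```

```text
0.01878992136545978 [519.7879813  232.15469074  64.80572011] 5.5
0 [331.4 256.6] [457. 508.] [325.8 195.9] [255.1 271.5]
60 [331.1 239.8] [455. 424.] [326.6 222.9] [253.3 259.3]
65 [331.  238.4] [455. 417.] [326.6 225.8] [253.1 258.2]
74 [331.  235.8] [455. 404.] [326.8 231.4] [252.8 256.3]
88 [330.9 231.8] [455. 384.] [327.  241.1] [252.4 253.3]
```

View pics/sc5.png

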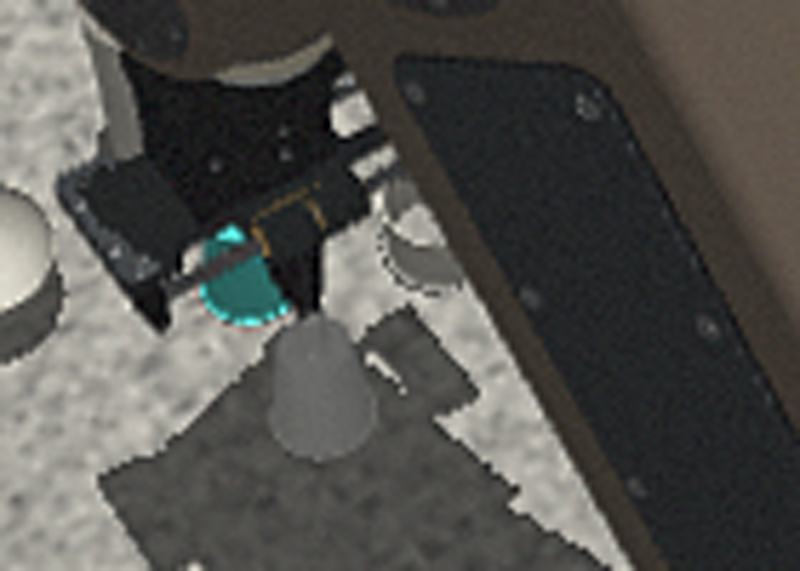

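View pics/w5c.png

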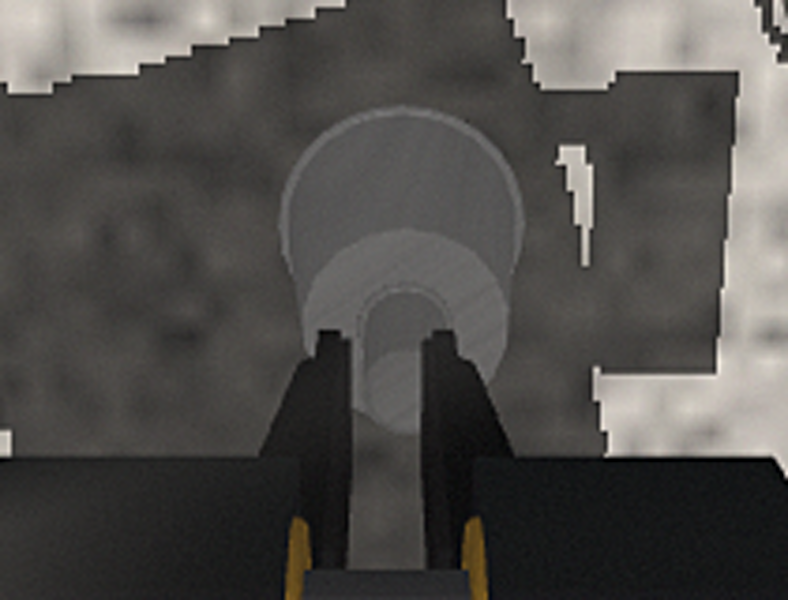

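```bash
python3 - <<'E'
from h import *
a=env.read_camera("side"); b=env.read_camera("wrist"); s=env.state(); print(s['opening'],s['eef_pos'],s['t'],s['ft_force'])
A=cv2.resize(a[210:265,300:365,::-1],(480,406),interpolation=cv2.INTER_NEAREST)
B=cv2.resize(b[150:270,260:400,::-1],(474,406),interpolation=cv2.INTER_NEAREST)
for n in("scene","side"):
    K,R,t=P(n); print(n,(-R.T@t).round(),(R.T@[0,0,1]).round(2))
cv2.imwrite("pics/z6.png",A); cv2.imwrite("pics/z6b.png",B)
E
```

```text
0.004302214969422185 [519.7529025  232.14613575  64.7342347 ] 5.65 [0.36310396 0.1658967  0.72453269]
scene [-165.  535. 1119.] [ 0.53 -0.4  -0.75]
side [ 516. 1484.  724.] [ 0.02 -0.93 -0.38]
```

View pics/z6.png

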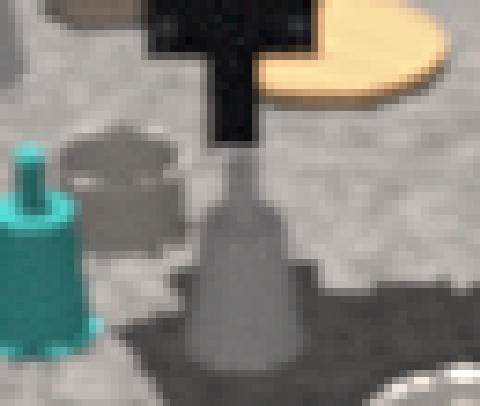

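View pics/z6b.png

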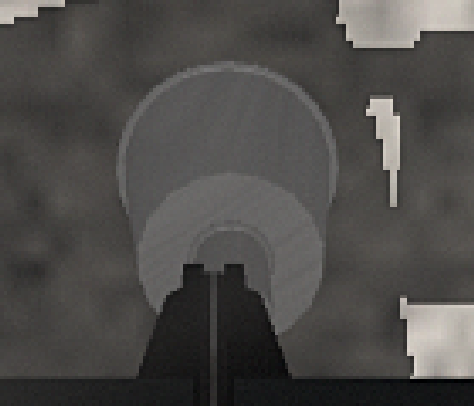

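The fingers shut fully (opening 0.004) without catching the stub. The side view shows the fingertips ending at about (331,230), level with the stub top. The real tips are therefore about 25–30 mm above the reported TCP. I'll open, go lower and look again.

>>> {"name": "drive_tool", "arguments": {
  "commands": [
    {"dx":0,"dy":0,"dz":0,"yaw":0},
    {"dx":0,"dy":0,"dz":0,"yaw":0},
    {"dx":0,"dy":0,"dz":0,"yaw":0},
    {"dx":0,"dy":0,"dz":0,"yaw":0}
  ],
  "grip": 0.45
}}

```text
t: 5.98
eef_pos: [519.8, 232.1, 64.8]
tcp_rot: [3.141, 0.0, 0.0]
ft_force: [-0.4, -0.6, -0.9]
opening: 0.227
```

```bash
cat >> h.py <<'E'
def crops(name,px,w=70,h=60,pw=150,ph=120,wc=(325,215)):
    a=env.read_camera("side"); b=env.read_camera("wrist"); s=env.state(); print(round(s['opening'],3),s['eef_pos'].round(1),round(s['t'],2),s['ft_force'].round(1))
    x,y=int(px[0]-w/2),int(px[1]-h/2); A=cv2.resize(a[y:y+h,x:x+w,::-1],(400,int(400*h/w)),interpolation=cv2.INTER_NEAREST)
    u,v=int(wc[0]-pw/2),int(wc[1]-ph/2); B=cv2.resize(b[v:v+ph,u:u+pw,::-1],(400,int(400*ph/pw)),interpolation=cv2.INTER_NEAREST)
    H=max(A.shape[0],B.shape[0]); C=np.zeros((H,800,3),np.uint8); C[:A.shape[0],:400]=A; C[:B.shape[0],400:]=B
    cv2.imwrite(f"pics/{name}.png",C); print("side crop origin",(x,y),"scale",400/w,"wrist origin",(u,v),400/pw)
E
python3 -c "
from h import *
crops('c7',(333,238))"
```

```text
0.313 [519.8 232.1  64.7] 6.08 [-1.   0.  -0.2]
side crop origin (298, 208) scale 5.714285714285714 wrist origin (250, 155) 2.6666666666666665
```

View pics/c7.png

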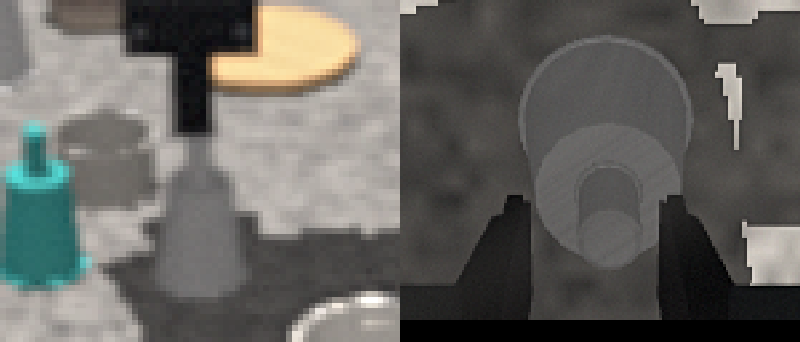

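>>> {"name": "drive_tool", "arguments": {
  "commands": [
    {"dx":0,"dy":-2,"dz":0,"yaw":0},
    {"dx":0,"dy":0,"dz":-12,"yaw":0},
    {"dx":0,"dy":0,"dz":-8,"yaw":0},
    {"dx":0,"dy":0,"dz":0,"yaw":0}
  ]
}}

```text
t: 6.42
eef_pos: [519.0, 229.7, 43.3]
tcp_rot: [3.141, 0.002, 0.0]
ft_force: [-1.1, -0.4, 0.1]
opening: 0.449
```

```bash
python3 -c "
from h import *
crops('c8',(333,238))"
```

```text
0.45 [519.7 230.   44.5] 6.52 [-0.1  0.2  0.7]
side crop origin (298, 208) scale 5.714285714285714 wrist origin (250, 155) 2.6666666666666665
```

View pics/c8.png

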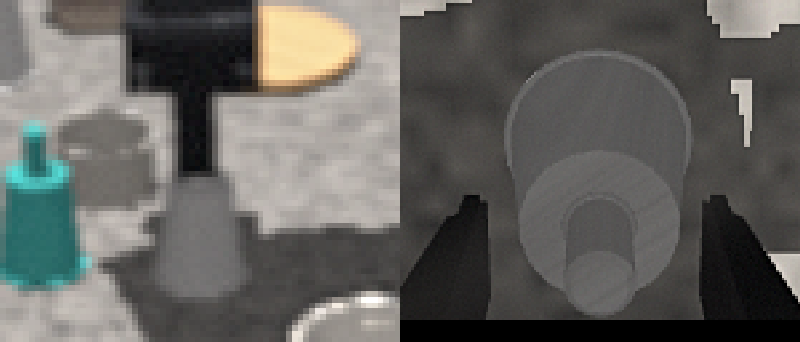

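>>> {"name": "drive_tool", "arguments": {
  "commands": [
    {"dx":0,"dy":0,"dz":-4,"yaw":0},
    {"dx":0,"dy":0,"dz":0,"yaw":0},
    {"dx":0,"dy":0,"dz":0,"yaw":0},
    {"dx":0,"dy":0,"dz":0,"yaw":0},
    {"dx":0,"dy":0,"dz":0,"yaw":0}
  ],
  "grip": 0
}}

```text
t: 6.93
eef_pos: [519.9, 230.2, 40.9]
tcp_rot: [3.142, -0.0, 0.001]
ft_force: [0.3, -0.3, -0.3]
opening: 0.154
```

>>> {"name": "drive_tool", "arguments": {
  "commands": [
    {"dx":0,"dy":0,"dz":0,"yaw":0},
    {"dx":0,"dy":0,"dz":0,"yaw":0},
    {"dx":0,"dy":0,"dz":0,"yaw":0},
    {"dx":0,"dy":0,"dz":0,"yaw":0}
  ]
}}

```text
t: 7.27
eef_pos: [519.8, 230.2, 40.8]
tcp_rot: [3.142, -0.0, 0.0]
ft_force: [0.8, 0.7, -0.0]
opening: 0.14
```

```bash
python3 -c "
from h import *
crops('c9',(333,238))"
```

```text
0.141 [519.8 230.1  40.8] 7.37 [-0.4 -0.6  0.4]
side crop origin (298, 208) scale 5.714285714285714 wrist origin (250, 155) 2.6666666666666665
```

View pics/c9.png

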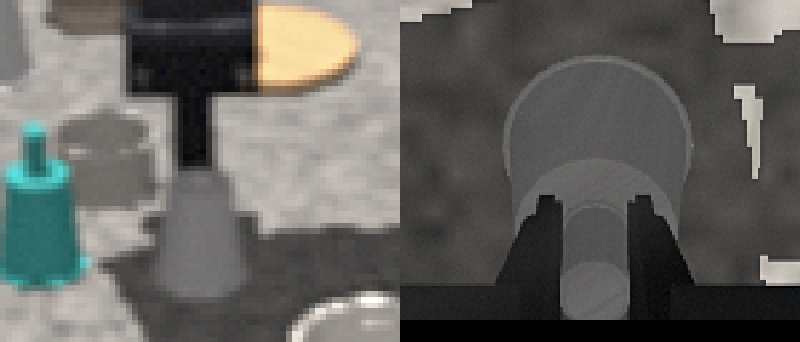

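Gripped: opening 0.141 (about 14 mm) with the cone upright and the tips above the shoulder. Reported TCP z is 40.8 with the mouth at z 0. Next, lift and carry to the board.

>>> {"name": "drive_tool", "arguments": {
  "commands": [
    {"dx":0,"dy":0,"dz":15,"yaw":0},
    {"dx":0,"dy":0,"dz":25,"yaw":0},
    {"dx":-2,"dy":-15,"dz":20,"yaw":0},
    {"dx":-5,"dy":-30,"dz":0,"yaw":0},
    {"dx":-6,"dy":-36,"dz":0,"yaw":0}
  ]
}}

```text
t: 7.78
eef_pos: [507.2, 149.4, 101.8]
tcp_rot: [-3.141, -0.003, 0.003]
ft_force: [0.4, -0.8, -1.3]
opening: 0.137
```

>>> {"name": "drive_tool", "arguments": {
  "commands": [
    {"dx":-6,"dy":-36,"dz":0,"yaw":0},
    {"dx":-6,"dy":-36,"dz":0,"yaw":0},
    {"dx":-6,"dy":-36,"dz":0,"yaw":0},
    {"dx":-6,"dy":-36,"dz":0,"yaw":0},
    {"dx":-5,"dy":-27,"dz":0,"yaw":0}
  ]
}}

```text
t: 8.2
eef_pos: [477.2, -24.1, 100.8]
tcp_rot: [3.141, -0.0, -0.0]
ft_force: [1.4, 0.2, -0.9]
opening: 0.138
```

>>> {"name": "drive_tool", "arguments": {
  "commands": [
    {"dx":-5,"dy":-20,"dz":0,"yaw":0},
    {"dx":0,"dy":-8,"dz":0,"yaw":0},
    {"dx":0,"dy":0,"dz":0,"yaw":0}
  ]
}}

```text
t: 8.45
eef_pos: [472.9, -51.1, 100.9]
tcp_rot: [3.141, -0.0, -0.002]
ft_force: [-0.1, 0.8, -0.7]
opening: 0.141
```

```bash
python3 - <<'E'
from h import *
crops('c10',(340,210),wc=(325,200),pw=240,ph=170)
wr("w10",[("board_top",12)])
E
```

```text
0.139 [473.  -49.4 100.8] 8.55 [ 0.4  0.2 -0.4]
side crop origin (305, 180) scale 5.714285714285714 wrist origin (205, 115) 1.6666666666666667
t 8.55 eef [473.  -49.4 100.8] [-3.142 -0.     0.   ]
board_top [325.1 187.2] 0.67 at z 12 [473.9 -50.1  12. ]
board_top [544.2 113.3] 0.2 at z 12 [ 536.3 -229.2   12. ]
```

View pics/c10.png

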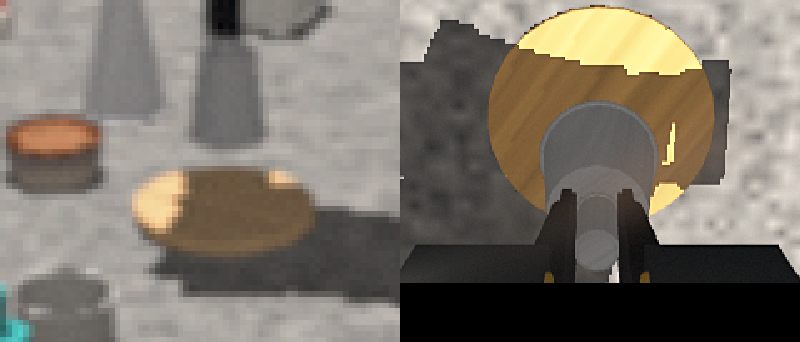

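>>> {"name": "drive_tool", "arguments": {
  "commands": [
    {"dx":2,"dy":-0.5,"dz":-15,"yaw":0},
    {"dx":0,"dy":0,"dz":-20,"yaw":0},
    {"dx":0,"dy":0,"dz":-8,"yaw":0},
    {"dx":0,"dy":0,"dz":-1,"yaw":0},
    {"dx":0,"dy":0,"dz":-1,"yaw":0}
  ]
}}

```text
t: 9.07
eef_pos: [474.8, -49.8, 55.7]
tcp_rot: [-3.141, 0.001, 0.001]
ft_force: [0.3, -0.1, -0.2]
opening: 0.141
```

>>> {"name": "drive_tool", "arguments": {
  "commands": [
    {"dx":0,"dy":0,"dz":-0.7,"yaw":0},
    {"dx":0,"dy":0,"dz":-0.7,"yaw":0},
    {"dx":0,"dy":0,"dz":0,"yaw":0}
  ]
}}

```text
t: 9.32
eef_pos: [475.0, -50.4, 54.8]
tcp_rot: [3.141, -0.001, 0.001]
ft_force: [0.0, 0.3, -0.2]
opening: 0.134
```

>>> {"name": "drive_tool", "arguments": {
  "commands": [
    {"dx":0,"dy":0,"dz":-0.7,"yaw":0},
    {"dx":0,"dy":0,"dz":-0.7,"yaw":0},
    {"dx":0,"dy":0,"dz":0,"yaw":0}
  ]
}}

```text
t: 9.57
eef_pos: [474.8, -50.4, 53.0]
tcp_rot: [3.141, -0.0, 0.0]
ft_force: [0.3, -0.0, -0.7]
opening: 0.137
```

>>> {"name": "drive_tool", "arguments": {
  "commands": [
    {"dx":0,"dy":0,"dz":-0.5,"yaw":0},
    {"dx":0,"dy":0,"dz":-0.5,"yaw":0},
    {"dx":0,"dy":0,"dz":0,"yaw":0}
  ]
}}

```text
t: 9.82
eef_pos: [475.2, -50.7, 52.7]
tcp_rot: [3.141, -0.001, 0.001]
ft_force: [-1.6, -2.5, 9.9]
opening: 0.137
```

Contact on the board reads 9.9 N at z 52.7, which agrees with the predicted 52.8. Releasing.

>>> {"name": "drive_tool", "arguments": {
  "commands": [
    {"dx":0,"dy":0,"dz":0.5,"yaw":0},
    {"dx":0,"dy":0,"dz":0,"yaw":0},
    {"dx":0,"dy":0,"dz":0,"yaw":0},
    {"dx":0,"dy":0,"dz":0,"yaw":0},
    {"dx":0,"dy":0,"dz":0,"yaw":0}
  ],
  "grip": 0.4
}}

```text
t: 10.23
eef_pos: [474.7, -50.3, 52.4]
tcp_rot: [3.142, 0.0, 0.0]
ft_force: [-0.3, -0.2, 0.2]
opening: 0.383
```

>>> {"name": "drive_tool", "arguments": {
  "commands": [
    {"dx":0,"dy":0,"dz":20,"yaw":0},
    {"dx":0,"dy":0,"dz":35,"yaw":0},
    {"dx":0,"dy":0,"dz":35,"yaw":0},
    {"dx":0,"dy":0,"dz":35,"yaw":0},
    {"dx":0,"dy":0,"dz":35,"yaw":0}
  ]
}}

```text
t: 10.65
eef_pos: [474.4, -50.3, 214.2]
tcp_rot: [-3.142, 0.0, 0.0]
ft_force: [-0.4, -0.5, 0.4]
opening: 0.397
```

```bash
python3 - <<'E'
from h import *
wr("w11",[("board_top",12),("small_cone_grip",86),("small_cone",12),("medium_cone_grip",98),("medium_cone",0)])
E
```

```text
t 10.65 eef [474.4 -50.3 214.2] [-3.142  0.     0.   ]
board_top [323.2 163.6] 0.72 at z 12 [473.3 -49.3  12. ]
small_cone_grip [27.  29.5] 0.79 at z 86 [607.2 209.   86. ]
small_cone_grip [322.3 178.6] 0.65 at z 86 [473.2 -48.4  86. ]
small_cone [323.5 163.8] 0.95 at z 12 [473.  -49.7  12. ]
small_cone [81.3 43.3] 0.56 at z 12 [605.4 211.7  12. ]
medium_cone [480.9 109.5] 0.27 at z 0 [ 534.9 -233.5    0. ]
```

View pics/w11.png

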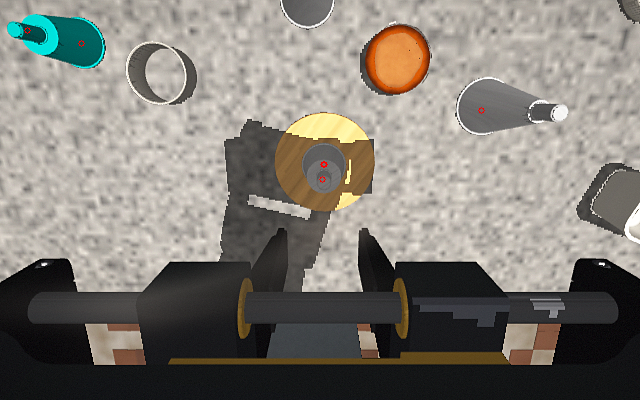

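The small cone stands in the middle of the board at wrist (323,164). On to the grey medium cone.

>>> {"name": "drive_tool", "arguments": {
  "commands": [
    {"dx":25,"dy":3,"dz":10,"yaw":0},
    {"dx":33,"dy":4,"dz":10,"yaw":0},
    {"dx":33,"dy":4,"dz":10,"yaw":0},
    {"dx":33,"dy":4,"dz":0,"yaw":0},
    {"dx":30,"dy":2,"dz":0,"yaw":0}
  ]
}}

```text
t: 11.37
eef_pos: [630.3, -32.9, 241.0]
tcp_rot: [-3.141, 0.002, 0.001]
ft_force: [-0.3, 0.4, -1.0]
opening: 0.403
```

```bash
python3 - <<'E'
from h import *
wr("w12",[("medium_cone_grip",98),("medium_cone",0)])
E
```

```text
t 11.37 eef [630.3 -32.9 241. ] [-3.141e+00  2.000e-03  1.000e-03]
medium_cone_grip [437.4  99.6] 0.83 at z 98 [ 703.2 -141.5   98. ]
medium_cone_grip [321.3 152.2] 0.75 at z 98 [652.5 -30.   98. ]
medium_cone [325.9 138. ] 0.91 at z 0 [654.2 -35.3   0. ]
medium_cone [413.6  94.2] 0.73 at z 0 [ 707.6 -142.9    0. ]
```

View pics/w12.png

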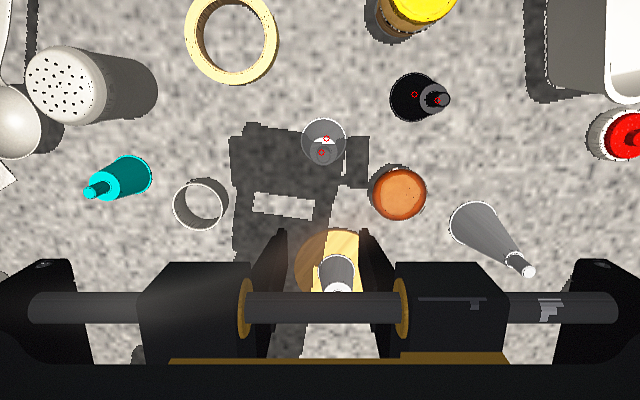

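The grey medium cone is at wrist (321,152), about world (653,-32). The black twin is at (437,100). I'll move over it and check height and alignment.

>>> {"name": "drive_tool", "arguments": {
  "commands": [
    {"dx":15,"dy":1,"dz":-20,"yaw":0},
    {"dx":8,"dy":0,"dz":-35,"yaw":0},
    {"dx":0,"dy":0,"dz":-35,"yaw":0},
    {"dx":0,"dy":0,"dz":-30,"yaw":0},
    {"dx":0,"dy":0,"dz":0,"yaw":0}
  ]
}}

```text
t: 11.93
eef_pos: [647.6, -32.1, 115.7]
tcp_rot: [-3.14, 0.011, 0.0]
ft_force: [-0.2, 0.6, -0.5]
opening: 0.398
```

```bash
python3 - <<'E'
from h import *
print(proj("side",[653,-32,98]))
wr("w13",[("medium_cone_grip",98),("medium_cone",0)])
crops('c13',(296,205),wc=(325,200),pw=150,ph=120)
E
```

```text
[293.9496097  197.10415854]
t 11.93 eef [647.6 -32.1 115.7] [-3.14   0.011  0.   ]
medium_cone_grip [500.5 128.9] 0.66 at z 98 [ 705.4 -141.6   98. ]
medium_cone_grip [325.1 213.1] 0.6 at z 98 [649.6 -32.3  98. ]
medium_cone [444.7 117.5] 0.85 at z 0 [ 704.6 -139.7    0. ]
medium_cone [328.7 174.5] 0.82 at z 0 [652.2 -36.1   0. ]
0.403 [652.5 -32.6 124.7] 12.18 [0.7 0.4 0.1]
side crop origin (261, 175) scale 5.714285714285714 wrist origin (250, 140) 2.6666666666666665
```

View pics/c13.png

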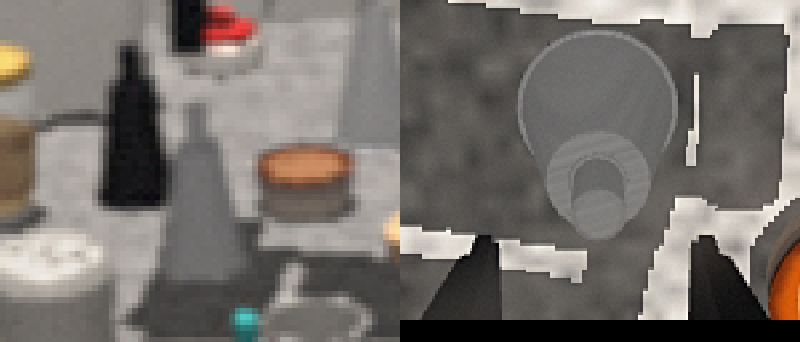

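```bash
python3 - <<'E'
from h import *
s=env.state(); print(s['eef_pos'].round(1))
print("stub top",onz(ray("wrist",(324.2,221.75)),112).round(1),"shoulder",onz(ray("wrist",(250+199/2.667,140+182/2.667)),84).round(1),"mouth",onz(ray("wrist",(250+198/2.667,140+107/2.667)),0).round(1))
E
```

```text
[652.5 -32.6 124.7]
stub top [650.5 -32.3 112. ] shoulder [650.5 -32.7  84. ] mouth [651.1 -32.7   0. ]
```

>>> {"name": "drive_tool", "arguments": {
  "commands": [
    {"dx":-1.5,"dy":0,"dz":-15,"yaw":0},
    {"dx":0,"dy":0,"dz":-20,"yaw":0},
    {"dx":0,"dy":0,"dz":-15,"yaw":0},
    {"dx":0,"dy":0,"dz":-5,"yaw":0},
    {"dx":0,"dy":0,"dz":0,"yaw":0}
  ]
}}

```text
t: 12.6
eef_pos: [650.3, -32.4, 67.8]
tcp_rot: [3.142, -0.0, 0.0]
ft_force: [-1.1, -0.6, 0.9]
opening: 0.404
```

>>> {"name": "drive_tool", "arguments": {
  "commands": [
    {"dx":0,"dy":0,"dz":-4,"yaw":0},
    {"dx":0,"dy":0,"dz":0,"yaw":0}
  ]
}}

```text
t: 12.77
eef_pos: [650.8, -32.4, 64.4]
tcp_rot: [3.141, -0.001, 0.0]
ft_force: [-0.3, -0.3, -0.4]
opening: 0.395
```

```bash
python3 - <<'E'
from h import *
crops('c14',(296,205),wc=(325,205),pw=150,ph=120)
E
```

```text
0.401 [650.7 -32.4  64.4] 12.87 [ 0.5 -0.8  0.1]
side crop origin (261, 175) scale 5.714285714285714 wrist origin (250, 145) 2.6666666666666665
```

View pics/c14.png

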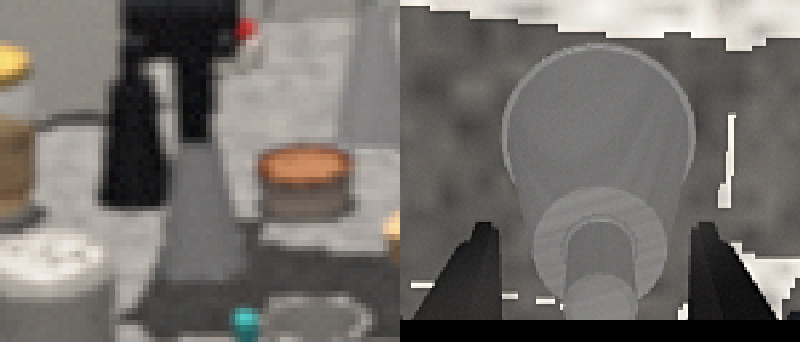

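The stub is centred between the jaws and the tips sit near the shoulder, as they did for the small cone. Closing.

>>> {"name": "drive_tool", "arguments": {
  "commands": [
    {"dx":0,"dy":0,"dz":0,"yaw":0},
    {"dx":0,"dy":0,"dz":0,"yaw":0},
    {"dx":0,"dy":0,"dz":0,"yaw":0},
    {"dx":0,"dy":0,"dz":0,"yaw":0},
    {"dx":0,"dy":0,"dz":0,"yaw":0}
  ],
  "grip": 0
}}

```text
t: 13.28
eef_pos: [650.3, -32.4, 63.5]
tcp_rot: [3.141, -0.0, 0.0]
ft_force: [-0.3, -0.7, -0.3]
opening: 0.139
```

>>> {"name": "drive_tool", "arguments": {
  "commands": [
    {"dx":0,"dy":0,"dz":0,"yaw":0},
    {"dx":0,"dy":0,"dz":0,"yaw":0},
    {"dx":0,"dy":0,"dz":0,"yaw":0}
  ]
}}

```text
t: 13.53
eef_pos: [650.3, -32.4, 63.5]
tcp_rot: [3.141, -0.0, 0.001]
ft_force: [1.2, -0.7, 0.2]
opening: 0.139
```

>>> {"name": "drive_tool", "arguments": {
  "commands": [
    {"dx":0,"dy":0,"dz":10,"yaw":0},
    {"dx":0,"dy":0,"dz":25,"yaw":0},
    {"dx":0,"dy":0,"dz":30,"yaw":0},
    {"dx":0,"dy":0,"dz":30,"yaw":0},
    {"dx":0,"dy":0,"dz":25,"yaw":0}
  ]
}}

```text
t: 13.95
eef_pos: [650.4, -32.3, 186.2]
tcp_rot: [3.141, -0.001, 0.0]
ft_force: [0.8, -0.3, -0.9]
opening: 0.135
```

```bash
python3 - <<'E'
from h import *
s=env.state(); print(s['eef_pos'].round(2))
wr("w15",[("small_cone_grip",86),("board_top",12)])
E
```

```text
[650.37 -32.31 186.22]
t 13.95 eef [650.4 -32.3 186.2] [ 3.141e+00 -1.000e-03  0.000e+00]
small_cone_grip [ 66.  223.1] 0.97 at z 86 [613.7 208.7  86. ]
```

View pics/w15.png

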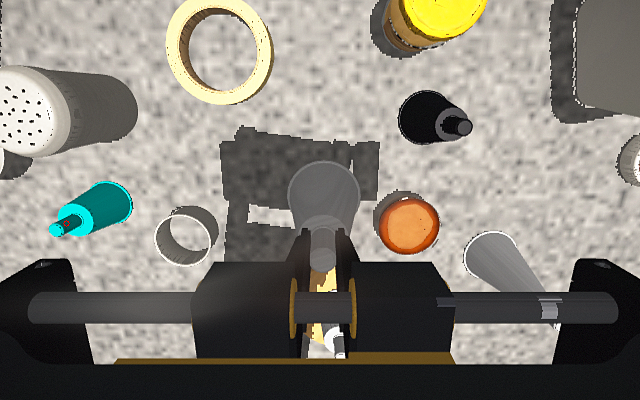

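```bash
python3 - <<'E'
import cv2
b=cv2.imread("pics/w11_raw.png"); cv2.imwrite("pics/w11c.png",cv2.resize(b[100:225,260:390],(624,600),interpolation=cv2.INTER_NEAREST))
E
```

```text
(no output)
```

View pics/w11c.png

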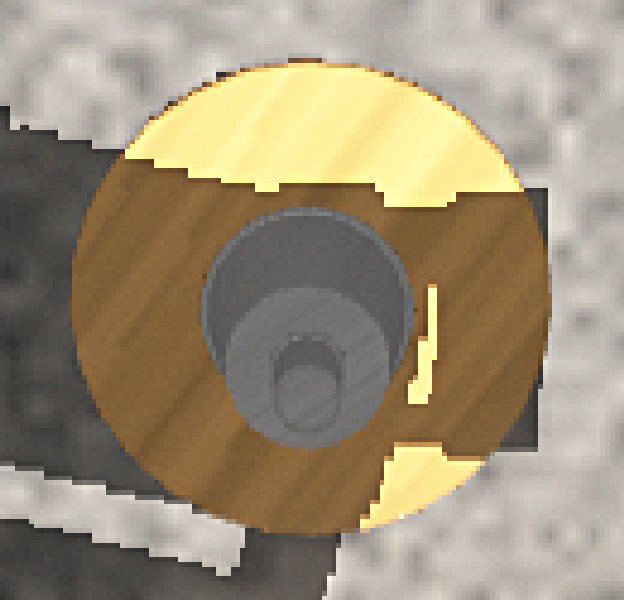

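```bash
python3 - <<'E'
from h import *
s=env.state(); c=env.calibration("wrist"); K,R,t=P("wrist",c); o=-R.T@t+np.array([474.4,-50.3,214.2])-s['eef_pos']
c2=dict(c); c2['tvec']=-R@o
for px,z in (((323.96,164.6),12),((323.96,182.9),100),((323.96,176.5),72)): print(onz(ray("wrist",px,c2),z).round(1))
E
```

```text
[472.9 -50.4  12. ]
[472.9 -50.1 100. ]
[472.5 -50.2  72. ]
```

>>> {"name": "drive_tool", "arguments": {
  "commands": [
    {"dx":-30,"dy":-4,"dz":5,"yaw":0},
    {"dx":-36,"dy":-4,"dz":0,"yaw":0},
    {"dx":-36,"dy":-4,"dz":0,"yaw":0},
    {"dx":-36,"dy":-4,"dz":0,"yaw":0},
    {"dx":-30,"dy":-2,"dz":0,"yaw":0}
  ]
}}

```text
t: 14.52
eef_pos: [479.1, -50.2, 187.2]
tcp_rot: [-3.141, 0.003, 0.0]
ft_force: [0.8, 0.3, -1.1]
opening: 0.134
```

>>> {"name": "drive_tool", "arguments": {
  "commands": [
    {"dx":-9.4,"dy":0,"dz":0,"yaw":0},
    {"dx":0,"dy":0,"dz":0,"yaw":0},
    {"dx":0,"dy":0,"dz":0,"yaw":0},
    {"dx":0,"dy":0,"dz":0,"yaw":0}
  ]
}}

```text
t: 14.85
eef_pos: [474.0, -50.4, 188.2]
tcp_rot: [3.142, -0.0, 0.001]
ft_force: [0.4, 0.3, -0.3]
opening: 0.137
```

```bash
python3 - <<'E'
from h import *
crops('c16',(340,195),wc=(325,195),pw=150,ph=120)
E
```

```text
0.137 [473.8 -50.4 188. ] 14.95 [ 1.1 -0.3 -1.3]
side crop origin (305, 165) scale 5.714285714285714 wrist origin (250, 135) 2.6666666666666665
```

View pics/c16.png

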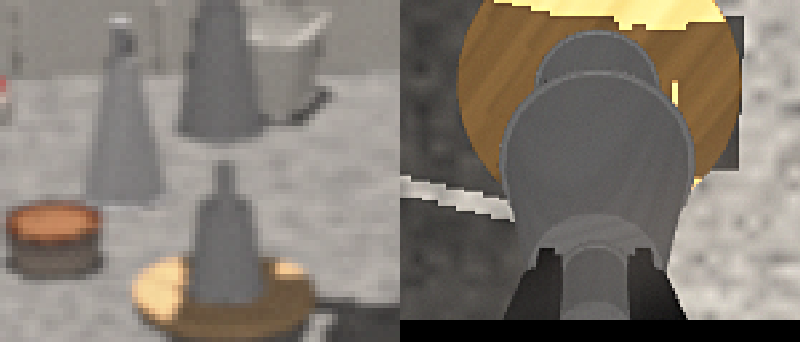

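```bash
python3 - <<'E'
from h import *
for z in (12,40,86,100,125,160): print(z,((proj("side",[473,-50,z])-[305,165])*5.714).round(1))
f=lambda x,y:(250+(x-400)/2.6667,135+y/2.6667)
# top edges: use front edge +x of circles on axis col
print("med mouth front edge",onz(ray("wrist",f(596.5,71)),124.5).round(1),"minus 28 =>")
print("small mouth front edge",onz(ray("wrist",f(597,30)),12).round(1),"minus 25")
print("med L/R",onz(ray("wrist",f(499,165)),124.5).round(1),onz(ray("wrist",f(694,165)),124.5).round(1))
print("med shoulder front",onz(ray("wrist",f(597,214)),124.5+84).round(1),"minus 14.5")
print("small L/R",onz(ray("wrist",f(537,85)),12).round(1),onz(ray("wrist",f(658,85)),12).round(1))
E
```

```text
12 [219.3 289.6]
40 [219.1 250.5]
86 [218.7 185.3]
100 [218.5 165.2]
125 [218.3 128.9]
160 [218.   77.4]
med mouth front edge [502.1 -49.8 124.5] minus 28 =>
small mouth front edge [497.2 -50.2  12. ] minus 25
med L/R [473.5 -20.5 124.5] [473.5 -79.  124.5]
med shoulder front [488.3 -49.8 208.5] minus 14.5
small L/R [474.3 -25.1  12. ] [474.2 -75.6  12. ]
```

>>> {"name": "drive_tool", "arguments": {
  "commands": [
    {"dx":-2,"dy":-0.4,"dz":0,"yaw":0},
    {"dx":0,"dy":0,"dz":-10,"yaw":0},
    {"dx":0,"dy":0,"dz":-20,"yaw":0},
    {"dx":0,"dy":0,"dz":-20,"yaw":0},
    {"dx":0,"dy":0,"dz":-10,"yaw":0}
  ]
}}

```text
t: 15.37
eef_pos: [470.4, -50.6, 126.5]
tcp_rot: [-3.141, 0.002, 0.001]
ft_force: [-0.6, -0.7, -2.4]
opening: 0.139
```

```bash
python3 - <<'E'
from h import *
crops('c17',(340,200),wc=(325,195),pw=150,ph=120)
E
```

```text
0.138 [470.3 -50.5 126.9] 15.47 [ 0.7  0.7 -0.2]
side crop origin (305, 170) scale 5.714285714285714 wrist origin (250, 135) 2.6666666666666665
```

View pics/c17.png

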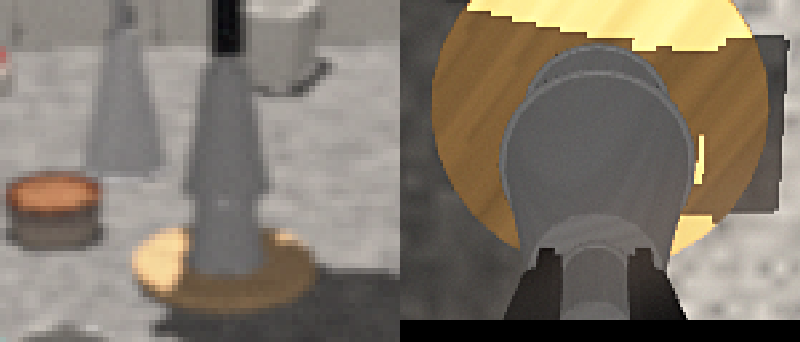

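```bash
python3 - <<'E'
from h import *
f=lambda x,y:(250+(x-400)/2.6667,135+y/2.6667)
z=126.9-63.5
print("med front",onz(ray("wrist",f(596.5,71)),z)[0]-28,"small front",onz(ray("wrist",f(597,45)),12)[0]-25, env.state()['eef_pos'])
a=env.read_camera("side")
cv2.imwrite("pics/s17.png",cv2.resize(a[175:225,320:365,::-1],(540,600),interpolation=cv2.INTER_NEAREST))
E
```

```text
med front 470.4288057175301 small front 472.35257756791333 [470.28605474 -50.53646014 126.85774408]
```

View pics/s17.png

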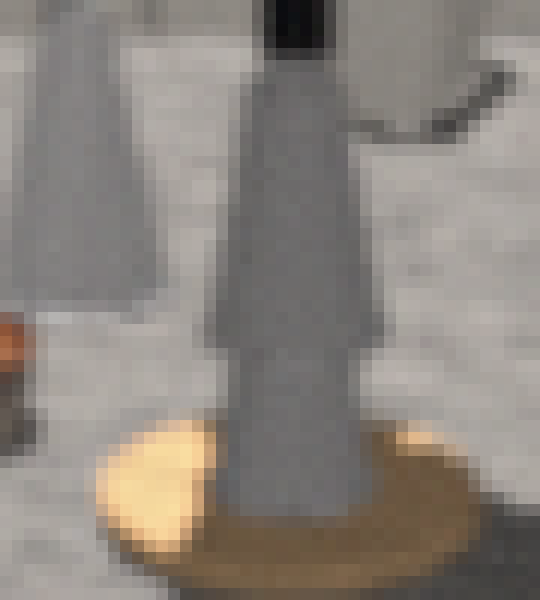

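>>> {"name": "drive_tool", "arguments": {
  "commands": [
    {"dx":1,"dy":0,"dz":-10,"yaw":0},
    {"dx":0,"dy":0,"dz":-10,"yaw":0},
    {"dx":0,"dy":0,"dz":-5,"yaw":0},
    {"dx":0,"dy":0,"dz":-2,"yaw":0},
    {"dx":0,"dy":0,"dz":0,"yaw":0}
  ]
}}

```text
t: 15.93
eef_pos: [472.1, -50.8, 101.7]
tcp_rot: [3.141, -0.0, 0.001]
ft_force: [-0.5, -0.4, -1.3]
opening: 0.139
```

>>> {"name": "drive_tool", "arguments": {
  "commands": [
    {"dx":0,"dy":0,"dz":-1,"yaw":0},
    {"dx":0,"dy":0,"dz":-1,"yaw":0},
    {"dx":0,"dy":0,"dz":0,"yaw":0}
  ]
}}

```text
t: 16.18
eef_pos: [472.0, -50.8, 99.7]
tcp_rot: [3.141, -0.0, 0.0]
ft_force: [0.2, -0.1, -0.5]
opening: 0.138
```

>>> {"name": "drive_tool", "arguments": {
  "commands": [
    {"dx":0,"dy":0,"dz":-1,"yaw":0},
    {"dx":0,"dy":0,"dz":-1,"yaw":0},
    {"dx":0,"dy":0,"dz":-1,"yaw":0},
    {"dx":0,"dy":0,"dz":0,"yaw":0}
  ]
}}

```text
t: 16.52
eef_pos: [471.8, -50.8, 96.3]
tcp_rot: [3.142, 0.0, 0.0]
ft_force: [0.4, -0.2, -0.8]
opening: 0.134
```

>>> {"name": "drive_tool", "arguments": {
  "commands": [
    {"dx":0,"dy":0,"dz":-1,"yaw":0},
    {"dx":0,"dy":0,"dz":-1,"yaw":0},
    {"dx":0,"dy":0,"dz":0,"yaw":0}
  ]
}}

```text
t: 16.77
eef_pos: [471.8, -50.8, 94.3]
tcp_rot: [3.142, 0.0, 0.0]
ft_force: [0.4, -0.5, -0.5]
opening: 0.136
```

>>> {"name": "drive_tool", "arguments": {
  "commands": [
    {"dx":0,"dy":0,"dz":-1,"yaw":0},
    {"dx":0,"dy":0,"dz":-1,"yaw":0},
    {"dx":0,"dy":0,"dz":0,"yaw":0}
  ]
}}

```text
t: 17.02
eef_pos: [471.8, -50.8, 92.3]
tcp_rot: [3.142, 0.0, 0.0]
ft_force: [-0.2, 0.6, -1.1]
opening: 0.139
```

>>> {"name": "drive_tool", "arguments": {
  "commands": [
    {"dx":0,"dy":0,"dz":-1,"yaw":0},
    {"dx":0,"dy":0,"dz":0,"yaw":0}
  ]
}}

```text
t: 17.18
eef_pos: [471.9, -50.7, 91.3]
tcp_rot: [3.142, 0.0, 0.0]
ft_force: [0.3, 0.7, -1.0]
opening: 0.14
```

>>> {"name": "drive_tool", "arguments": {
  "commands": [
    {"dx":0,"dy":0,"dz":-0.7,"yaw":0},
    {"dx":0,"dy":0,"dz":0,"yaw":0}
  ]
}}

```text
t: 17.35
eef_pos: [471.9, -50.8, 90.7]
tcp_rot: [3.142, 0.0, 0.0]
ft_force: [0.5, 0.6, -1.3]
opening: 0.138
```

>>> {"name": "drive_tool", "arguments": {
  "commands": [
    {"dx":0,"dy":0,"dz":-0.7,"yaw":0},
    {"dx":0,"dy":0,"dz":0,"yaw":0}
  ]
}}

```text
t: 17.52
eef_pos: [471.9, -50.8, 90.0]
tcp_rot: [3.142, 0.0, 0.0]
ft_force: [0.8, 0.4, -1.2]
opening: 0.138
```

>>> {"name": "drive_tool", "arguments": {
  "commands": [
    {"dx":0,"dy":0,"dz":-0.6,"yaw":0},
    {"dx":0,"dy":0,"dz":0,"yaw":0}
  ]
}}

```text
t: 17.68
eef_pos: [471.8, -50.8, 89.4]
tcp_rot: [3.142, 0.0, 0.0]
ft_force: [0.0, -0.7, -1.0]
opening: 0.139
```

>>> {"name": "drive_tool", "arguments": {
  "commands": [
    {"dx":0,"dy":0,"dz":-0.5,"yaw":0},
    {"dx":0,"dy":0,"dz":0,"yaw":0}
  ]
}}

```text
t: 17.85
eef_pos: [471.9, -50.8, 88.9]
tcp_rot: [3.141, 0.0, 0.0]
ft_force: [-0.6, -0.6, -0.4]
opening: 0.141
```

>>> {"name": "drive_tool", "arguments": {
  "commands": [
    {"dx":0,"dy":0,"dz":-0.4,"yaw":0},
    {"dx":0,"dy":0,"dz":0,"yaw":0}
  ]
}}

```text
t: 18.02
eef_pos: [471.9, -50.8, 88.5]
tcp_rot: [3.142, 0.0, 0.001]
ft_force: [-0.1, -0.2, -0.9]
opening: 0.14
```

>>> {"name": "drive_tool", "arguments": {
  "commands": [
    {"dx":0,"dy":0,"dz":-0.4,"yaw":0},
    {"dx":0,"dy":0,"dz":0,"yaw":0}
  ]
}}

```text
t: 18.18
eef_pos: [471.9, -50.8, 88.1]
tcp_rot: [3.141, 0.0, 0.001]
ft_force: [0.2, -0.3, -0.2]
opening: 0.137
```

The load is going off the wrist (-1.2 to -0.2 N) at the expected height, so I'm releasing.

>>> {"name": "drive_tool", "arguments": {
  "commands": [
    {"dx":0,"dy":0,"dz":0,"yaw":0},
    {"dx":0,"dy":0,"dz":0,"yaw":0},
    {"dx":0,"dy":0,"dz":0,"yaw":0},
    {"dx":0,"dy":0,"dz":0,"yaw":0},
    {"dx":0,"dy":0,"dz":0,"yaw":0}
  ],
  "grip": 0.4
}}

```text
t: 18.6
eef_pos: [471.9, -50.8, 88.2]
tcp_rot: [3.141, -0.0, 0.001]
ft_force: [0.8, 0.4, 0.1]
opening: 0.385
```

```bash
python3 - <<'E'
from h import *
crops('c18',(340,200),wc=(325,195),pw=150,ph=120)
E
```

```text
0.395 [471.9 -50.8  88.2] 18.7 [0.2 0.3 0.9]
side crop origin (305, 170) scale 5.714285714285714 wrist origin (250, 135) 2.6666666666666665
```

View pics/c18.png

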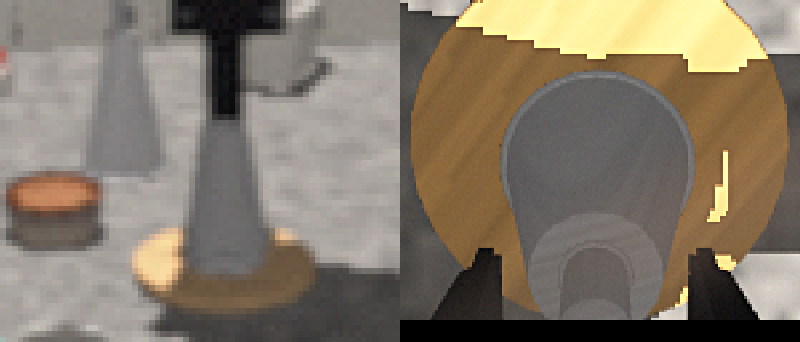

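The medium rests upright over the small one. Raising, then on to the large cone.

>>> {"name": "drive_tool", "arguments": {
  "commands": [
    {"dx":0,"dy":0,"dz":15,"yaw":0},
    {"dx":0,"dy":0,"dz":35,"yaw":0},
    {"dx":0,"dy":0,"dz":35,"yaw":0},
    {"dx":0,"dy":0,"dz":35,"yaw":0},
    {"dx":0,"dy":0,"dz":25,"yaw":0}
  ]
}}

```text
t: 19.12
eef_pos: [472.2, -50.8, 236.1]
tcp_rot: [3.141, -0.002, 0.0]
ft_force: [0.5, -0.0, -0.3]
opening: 0.401
```

>>> {"name": "drive_tool", "arguments": {
  "commands": [
    {"dx":0,"dy":0,"dz":0,"yaw":0},
    {"dx":0,"dy":0,"dz":0,"yaw":0}
  ]
}}

```text
t: 19.28
eef_pos: [472.2, -50.8, 234.1]
tcp_rot: [3.141, -0.003, 0.001]
ft_force: [-0.4, 0.2, -1.3]
opening: 0.4
```

```bash
python3 - <<'E'
from h import *
wr("w19",[("medium_cone_grip",123),("medium_cone",25),("large_cone_grip",122),("large_cone",0)])
b=cv2.imread("pics/w19_raw.png"); cv2.imwrite("pics/w19c.png",cv2.resize(b[100:225,260:390],(624,600),interpolation=cv2.INTER_NEAREST))
E
```

```text
t 19.28 eef [472.2 -50.8 234.1] [ 3.141e+00 -3.000e-03  1.000e-03]
medium_cone_grip [319.6 179.2] 0.81 at z 123 [475.  -46.6 123. ]
medium_cone_grip [532.2 105.6] 0.69 at z 123 [ 541.1 -233.1  123. ]
medium_cone [326.  160.6] 0.68 at z 25 [474.  -53.4  25. ]
large_cone_grip [532.1 106.7] 0.76 at z 122 [ 540.1 -233.8  122. ]
large_cone [476.5 103.2] 0.65 at z 0 [ 539.9 -237.     0. ]
```

View pics/w19c.png

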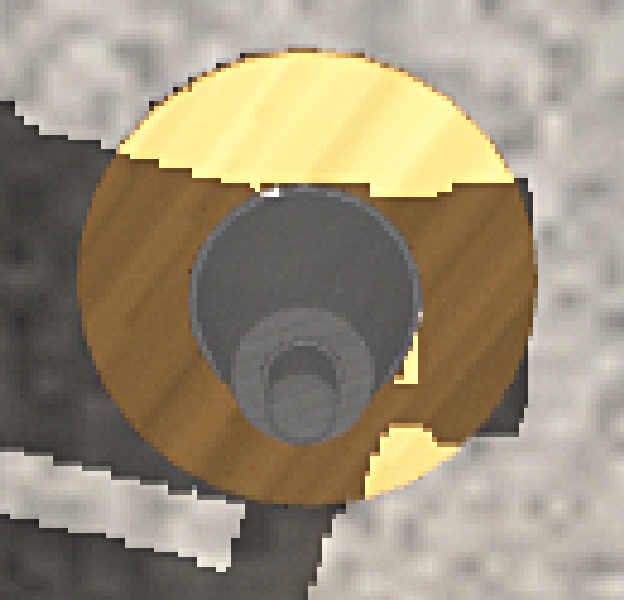

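View pics/w19.png

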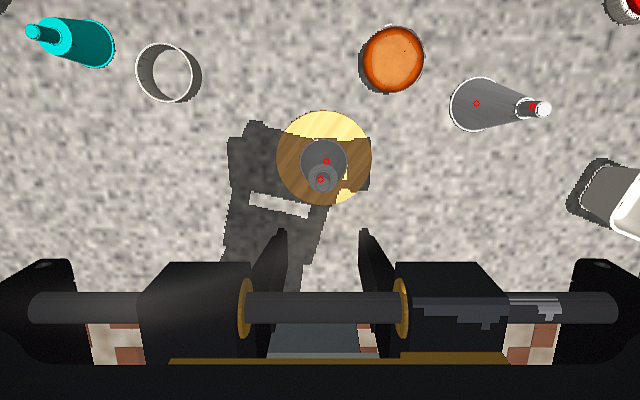

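```bash
python3 - <<'E'
from h import *
f=lambda x,y:(260+x/4.8,100+y/4.8)
print(onz(ray("wrist",f(305.5,186)),25)-[28,0,0]); print(onz(ray("wrist",f(303,408)),137), onz(ray("wrist",f(303,309)),109)-[14.5,0,0])
E
```

```text
[470.70846092 -50.21487169  25.        ]
[472.43534832 -49.63044063 137.        ] [470.79402843 -49.62806416 109.        ]
```

>>> {"name": "drive_tool", "arguments": {
  "commands": [
    {"dx":10,"dy":-25,"dz":6,"yaw":0},
    {"dx":14,"dy":-38,"dz":0,"yaw":0},
    {"dx":14,"dy":-38,"dz":0,"yaw":0},
    {"dx":14,"dy":-38,"dz":0,"yaw":0},
    {"dx":14,"dy":-38,"dz":0,"yaw":0}
  ]
}}

```text
t: 19.95
eef_pos: [538.1, -229.6, 238.2]
tcp_rot: [-3.141, 0.001, 0.001]
ft_force: [0.6, 0.1, -0.1]
opening: 0.4
```

>>> {"name": "drive_tool", "arguments": {
  "commands": [
    {"dx":1,"dy":-7,"dz":-15,"yaw":0},
    {"dx":0,"dy":0,"dz":-25,"yaw":0},
    {"dx":0,"dy":0,"dz":-25,"yaw":0},
    {"dx":0,"dy":0,"dz":-10,"yaw":0},
    {"dx":0,"dy":0,"dz":0,"yaw":0}
  ]
}}

```text
t: 20.37
eef_pos: [537.8, -234.2, 161.3]
tcp_rot: [-3.139, 0.005, 0.0]
ft_force: [-0.5, 0.5, 0.8]
opening: 0.4
```

```bash
python3 - <<'E'
from h import *
wr("w20",[("large_cone_grip",122),("large_cone",0)])
b=cv2.imread("pics/w20_raw.png"); cv2.imwrite("pics/w20c.png",cv2.resize(b[100:280,240:420],(600,600),interpolation=cv2.INTER_NEAREST))
E
```

```text
t 20.37 eef [ 537.8 -234.2  161.3] [-3.139  0.005  0.   ]
large_cone_grip [325.8 200.9] 0.77 at z 122 [ 541.5 -235.   122. ]
large_cone [329.1 168.2] 0.69 at z 0 [ 539.2 -239.1    0. ]
```

View pics/w20c.png

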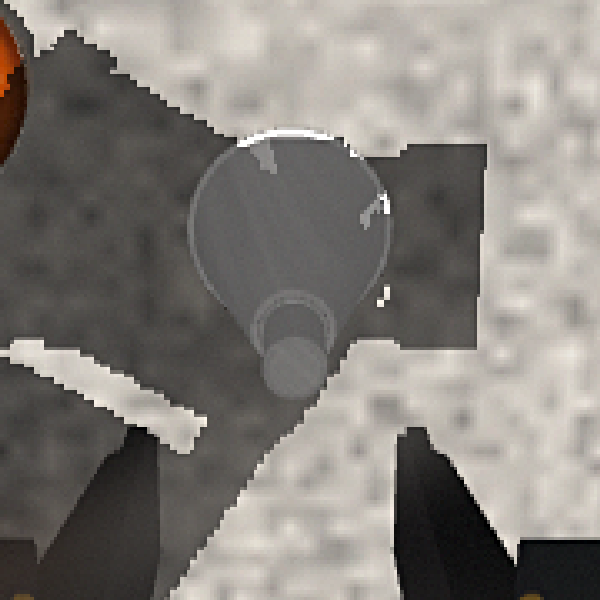

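```bash
python3 - <<'E'
from h import *
s=env.state(); c=env.calibration("wrist"); K,R,t=P("wrist",c); o=-R.T@t+np.array([537.8,-234.2,161.3])-s['eef_pos']; print(s['eef_pos'].round(1))
c=dict(c); c['tvec']=-R@o
f=lambda x,y:(240+x/3.3333,100+y/3.3333)
print(onz(ray("wrist",f(295,368),c),136),onz(ray("wrist",f(293,290),c),108)-[10,0,0],onz(ray("wrist",f(290,130),c),0)-[31.5,0,0])
E
```

```text
[ 539.5 -234.9  165.2]
[ 539.30663447 -236.88856605  136.        ] [ 538.52595166 -236.83247292  108.        ] [ 539.7310007  -237.32507271    0.        ]
```

>>> {"name": "drive_tool", "arguments": {
  "commands": [
    {"dx":0,"dy":-2,"dz":-15,"yaw":0},
    {"dx":0,"dy":0,"dz":-25,"yaw":0},
    {"dx":0,"dy":0,"dz":-20,"yaw":0},
    {"dx":0,"dy":0,"dz":-8,"yaw":0},
    {"dx":0,"dy":0,"dz":0,"yaw":0}
  ]
}}

```text
t: 20.93
eef_pos: [538.8, -236.5, 95.7]
tcp_rot: [-3.141, 0.001, 0.001]
ft_force: [-0.2, 0.6, -0.5]
opening: 0.397
```

>>> {"name": "drive_tool", "arguments": {
  "commands": [
    {"dx":0,"dy":0,"dz":-5,"yaw":0},
    {"dx":0,"dy":0,"dz":0,"yaw":0}
  ]
}}

```text
t: 21.1
eef_pos: [539.4, -237.0, 91.9]
tcp_rot: [3.141, -0.001, 0.001]
ft_force: [-0.6, -0.2, -0.5]
opening: 0.402
```

```bash
python3 - <<'E'
from h import *
crops('c21',(326,185),wc=(325,205),pw=150,ph=120)
E
```

```text
0.396 [ 539.4 -237.    92.2] 21.2 [-0.3 -0.9  0.3]
side crop origin (291, 155) scale 5.714285714285714 wrist origin (250, 145) 2.6666666666666665
```

View pics/c21.png

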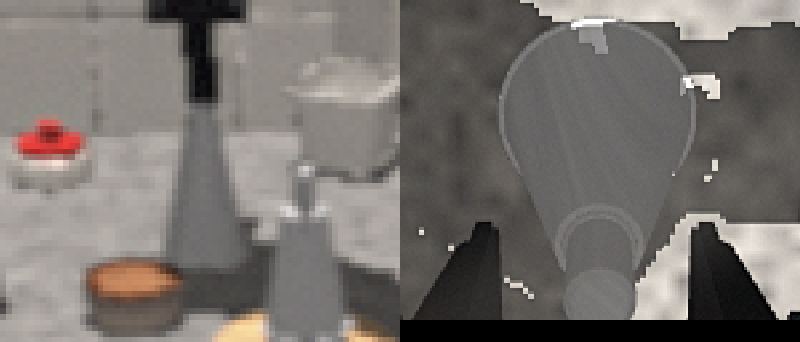

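Centred on the stub, so I'll go 3.5 mm lower, close and lift.

>>> {"name": "drive_tool", "arguments": {
  "commands": [
    {"dx":0,"dy":0,"dz":-3.5,"yaw":0},
    {"dx":0,"dy":0,"dz":0,"yaw":0},
    {"dx":0,"dy":0,"dz":0,"yaw":0}
  ]
}}

```text
t: 21.45
eef_pos: [538.9, -236.8, 87.8]
tcp_rot: [3.141, -0.0, 0.0]
ft_force: [-0.8, 0.2, 0.1]
opening: 0.402
```

>>> {"name": "drive_tool", "arguments": {
  "commands": [
    {"dx":0,"dy":0,"dz":0,"yaw":0},
    {"dx":0,"dy":0,"dz":0,"yaw":0},
    {"dx":0,"dy":0,"dz":0,"yaw":0},
    {"dx":0,"dy":0,"dz":0,"yaw":0},
    {"dx":0,"dy":0,"dz":0,"yaw":0}
  ],
  "grip": 0
}}

```text
t: 21.87
eef_pos: [538.9, -236.8, 87.7]
tcp_rot: [3.141, -0.0, 0.001]
ft_force: [-1.0, 0.2, -0.2]
opening: 0.141
```

>>> {"name": "drive_tool", "arguments": {
  "commands": [
    {"dx":0,"dy":0,"dz":0,"yaw":0},
    {"dx":0,"dy":0,"dz":0,"yaw":0},
    {"dx":0,"dy":0,"dz":0,"yaw":0}
  ]
}}

```text
t: 22.12
eef_pos: [538.9, -236.9, 87.7]
tcp_rot: [3.141, -0.0, 0.0]
ft_force: [0.5, 0.0, 0.2]
opening: 0.137
```

>>> {"name": "drive_tool", "arguments": {
  "commands": [
    {"dx":0,"dy":0,"dz":10,"yaw":0},
    {"dx":0,"dy":0,"dz":30,"yaw":0},
    {"dx":0,"dy":0,"dz":40,"yaw":0},
    {"dx":0,"dy":0,"dz":40,"yaw":0},
    {"dx":0,"dy":0,"dz":35,"yaw":0}
  ]
}}

```text
t: 22.53
eef_pos: [538.7, -236.6, 245.9]
tcp_rot: [3.141, -0.001, 0.0]
ft_force: [1.2, -0.4, -1.5]
opening: 0.139
```

>>> {"name": "drive_tool", "arguments": {
  "commands": [
    {"dx":0,"dy":0,"dz":5,"yaw":0},
    {"dx":0,"dy":0,"dz":0,"yaw":0}
  ]
}}

```text
t: 22.7
eef_pos: [539.5, -237.0, 250.5]
tcp_rot: [3.139, -0.004, 0.001]
ft_force: [-0.3, 0.4, -2.5]
opening: 0.135
```

```bash
python3 - <<'E'
from h import *
wr("w22",[])
E
```

```text
t 22.7 eef [ 539.5 -237.   250.5] [ 3.139e+00 -4.000e-03  1.000e-03]
```

View pics/w22.png

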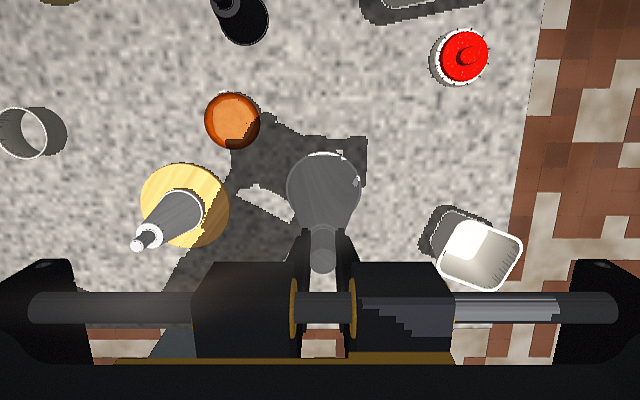

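The large cone is held with its mouth at about z 161, above the nest top at 137. Moving over the nest.

>>> {"name": "drive_tool", "arguments": {
  "commands": [
    {"dx":-10,"dy":28,"dz":2,"yaw":0},
    {"dx":-14,"dy":38,"dz":0,"yaw":0},
    {"dx":-14,"dy":38,"dz":0,"yaw":0},
    {"dx":-14,"dy":38,"dz":0,"yaw":0},
    {"dx":-10,"dy":28,"dz":0,"yaw":0}
  ]
}}

```text
t: 23.17
eef_pos: [474.4, -64.3, 247.7]
tcp_rot: [-3.14, 0.004, 0.001]
ft_force: [0.8, 0.6, -1.2]
opening: 0.139
```

>>> {"name": "drive_tool", "arguments": {
  "commands": [
    {"dx":-5.5,"dy":16.5,"dz":0,"yaw":0},
    {"dx":0,"dy":0,"dz":0,"yaw":0},
    {"dx":0,"dy":0,"dz":0,"yaw":0},
    {"dx":0,"dy":0,"dz":0,"yaw":0}
  ]
}}

```text
t: 23.5
eef_pos: [471.3, -50.6, 248.7]
tcp_rot: [-3.141, 0.002, 0.001]
ft_force: [0.0, 0.1, -0.7]
opening: 0.135
```

```bash
python3 - <<'E'
from h import *
crops('c23',(343,187),wc=(325,195),pw=150,ph=120)
E
```

```text
0.137 [471.5 -51.  248.9] 23.6 [ 1.   0.3 -1. ]
side crop origin (308, 157) scale 5.714285714285714 wrist origin (250, 135) 2.6666666666666665
```

View pics/c23.png

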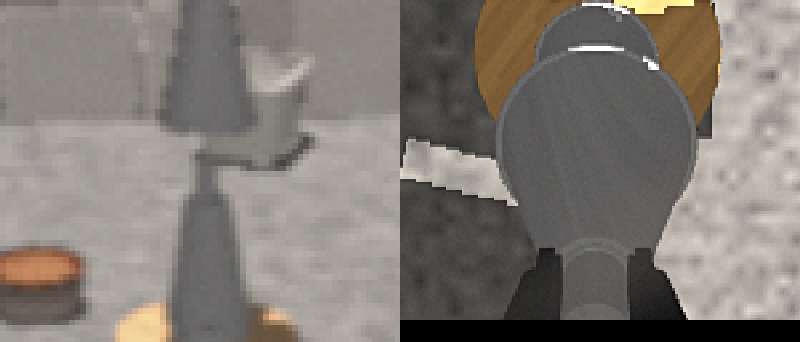

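```bash
python3 - <<'E'
from h import *
s=env.state(); print(s['eef_pos'].round(1),s['tcp_rot'].round(4)); z=s['eef_pos'][2]-87.7
f=lambda x,y:(250+(x-400)/2.6667,135+y/2.6667)
print(onz(ray("wrist",f(597.5,46)),z)-[31.5,0,0],onz(ray("wrist",f(597.5,3)),25)-[28,0,0])
E
```

```text
[471.5 -51.  248.9] [-3.1415e+00  1.2000e-03 -5.0000e-04]
[471.51484125 -50.86476371 161.2404619 ] [471.92350171 -51.20234555  25.        ]
```

Aligned within 0.5 mm. Lowering part-way.

>>> {"name": "drive_tool", "arguments": {
  "commands": [
    {"dx":0.3,"dy":0,"dz":-10,"yaw":0},
    {"dx":0,"dy":0,"dz":-18,"yaw":0},
    {"dx":0,"dy":0,"dz":-18,"yaw":0},
    {"dx":0,"dy":0,"dz":-18,"yaw":0},
    {"dx":0,"dy":0,"dz":-10,"yaw":0}
  ]
}}

```text
t: 24.02
eef_pos: [471.1, -51.0, 173.6]
tcp_rot: [-3.141, 0.003, -0.001]
ft_force: [-0.1, 0.0, -1.4]
opening: 0.136
```

>>> {"name": "drive_tool", "arguments": {
  "commands": [
    {"dx":0,"dy":0,"dz":-10,"yaw":0},
    {"dx":0,"dy":0,"dz":0,"yaw":0},
    {"dx":0,"dy":0,"dz":0,"yaw":0}
  ]
}}

```text
t: 24.27
eef_pos: [471.7, -50.9, 165.2]
tcp_rot: [-3.141, 0.001, -0.0]
ft_force: [0.1, -0.3, -1.4]
opening: 0.134
```

```bash
python3 - <<'E'
from h import *
crops('c24',(343,197),wc=(325,195),pw=150,ph=120)
E
```

```text
0.136 [472.1 -50.7 166.1] 24.37 [ 0.  -0.1 -1. ]
side crop origin (308, 167) scale 5.714285714285714 wrist origin (250, 135) 2.6666666666666665
```

View pics/c24.png

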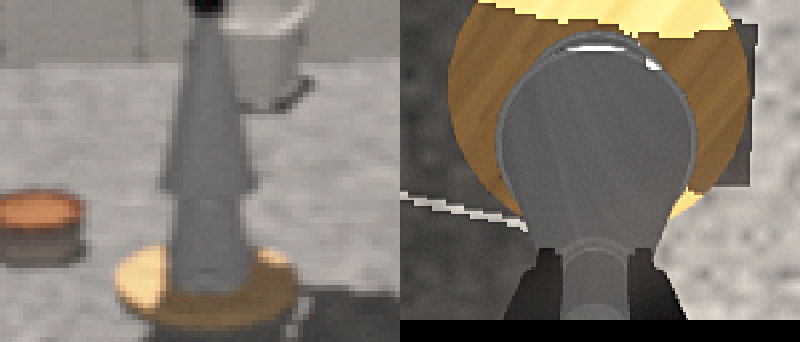

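Aligned in both views. Continuing slowly.

>>> {"name": "drive_tool", "arguments": {
  "commands": [
    {"dx":-0.3,"dy":0,"dz":-8,"yaw":0},
    {"dx":0,"dy":0,"dz":-9,"yaw":0},
    {"dx":0,"dy":0,"dz":-8,"yaw":0},
    {"dx":0,"dy":0,"dz":-3,"yaw":0},
    {"dx":0,"dy":0,"dz":0,"yaw":0}
  ]
}}

```text
t: 24.78
eef_pos: [470.9, -50.2, 136.6]
tcp_rot: [-3.141, 0.002, 0.0]
ft_force: [0.8, -0.5, -1.1]
opening: 0.135
```

>>> {"name": "drive_tool", "arguments": {
  "commands": [
    {"dx":0,"dy":0,"dz":-1,"yaw":0},
    {"dx":0,"dy":0,"dz":-1,"yaw":0},
    {"dx":0,"dy":0,"dz":-1,"yaw":0},
    {"dx":0,"dy":0,"dz":0,"yaw":0}
  ]
}}

```text
t: 25.12
eef_pos: [471.4, -50.3, 134.7]
tcp_rot: [3.141, -0.0, 0.0]
ft_force: [-0.5, 0.1, -1.3]
opening: 0.14
```

>>> {"name": "drive_tool", "arguments": {
  "commands": [
    {"dx":0,"dy":0,"dz":-1,"yaw":0},
    {"dx":0,"dy":0,"dz":-1,"yaw":0},
    {"dx":0,"dy":0,"dz":0,"yaw":0}
  ]
}}

```text
t: 25.37
eef_pos: [471.3, -50.3, 132.6]
tcp_rot: [3.141, 0.0, 0.0]
ft_force: [0.4, 0.4, -2.1]
opening: 0.135
```

>>> {"name": "drive_tool", "arguments": {
  "commands": [
    {"dx":0.3,"dy":0,"dz":-1,"yaw":0},
    {"dx":0,"dy":0,"dz":-1,"yaw":0},
    {"dx":0,"dy":0,"dz":0,"yaw":0}
  ]
}}

```text
t: 25.62
eef_pos: [471.6, -50.3, 130.5]
tcp_rot: [3.142, 0.0, 0.0]
ft_force: [-0.3, -0.3, -1.5]
opening: 0.14
```

>>> {"name": "drive_tool", "arguments": {
  "commands": [
    {"dx":0,"dy":0,"dz":-1,"yaw":0},
    {"dx":0,"dy":0,"dz":-1,"yaw":0},
    {"dx":0,"dy":0,"dz":0,"yaw":0}
  ]
}}

```text
t: 25.87
eef_pos: [471.6, -50.3, 128.5]
tcp_rot: [3.142, 0.0, 0.0]
ft_force: [0.4, -0.6, -2.2]
opening: 0.134
```

>>> {"name": "drive_tool", "arguments": {
  "commands": [
    {"dx":0,"dy":0,"dz":-1,"yaw":0},
    {"dx":0,"dy":0,"dz":0,"yaw":0}
  ]
}}

```text
t: 26.03
eef_pos: [471.7, -50.3, 127.5]
tcp_rot: [3.142, 0.0, 0.0]
ft_force: [-0.4, -0.7, -1.2]
opening: 0.136
```

>>> {"name": "drive_tool", "arguments": {
  "commands": [
    {"dx":0,"dy":0,"dz":-0.6,"yaw":0},
    {"dx":0,"dy":0,"dz":0,"yaw":0}
  ]
}}

```text
t: 26.2
eef_pos: [471.7, -50.3, 127.0]
tcp_rot: [3.141, 0.0, 0.0]
ft_force: [0.0, 0.5, -0.9]
opening: 0.137
```

>>> {"name": "drive_tool", "arguments": {
  "commands": [
    {"dx":0,"dy":0,"dz":-0.6,"yaw":0},
    {"dx":0,"dy":0,"dz":0,"yaw":0}
  ]
}}

```text
t: 26.37
eef_pos: [471.7, -50.3, 126.4]
tcp_rot: [3.141, -0.0, 0.0]
ft_force: [-0.8, 0.5, -0.8]
opening: 0.139
```

>>> {"name": "drive_tool", "arguments": {
  "commands": [
    {"dx":0,"dy":0,"dz":-0.5,"yaw":0},
    {"dx":0,"dy":0,"dz":0,"yaw":0}
  ]
}}

```text
t: 26.53
eef_pos: [471.7, -50.3, 125.9]
tcp_rot: [3.141, -0.0, 0.0]
ft_force: [-0.5, -1.1, -1.1]
opening: 0.139
```

>>> {"name": "drive_tool", "arguments": {
  "commands": [
    {"dx":0,"dy":0,"dz":-0.5,"yaw":0},
    {"dx":0,"dy":0,"dz":0,"yaw":0}
  ]
}}

```text
t: 26.7
eef_pos: [471.7, -50.3, 125.4]
tcp_rot: [3.141, -0.0, 0.0]
ft_force: [-0.0, -1.0, -0.6]
opening: 0.138
```

>>> {"name": "drive_tool", "arguments": {
  "commands": [
    {"dx":0,"dy":0,"dz":0,"yaw":0},
    {"dx":0,"dy":0,"dz":0,"yaw":0},
    {"dx":0,"dy":0,"dz":0,"yaw":0},
    {"dx":0,"dy":0,"dz":0,"yaw":0},
    {"dx":0,"dy":0,"dz":0,"yaw":0}
  ],
  "grip": 0.4
}}

```text
t: 27.12
eef_pos: [471.7, -50.3, 125.5]
tcp_rot: [3.141, -0.0, 0.0]
ft_force: [-0.6, 0.1, -0.1]
opening: 0.388
```

```bash
python3 - <<'E'
from h import *
crops('c25',(343,197),wc=(325,195),pw=150,ph=120)
E
```

```text
0.398 [471.7 -50.3 125.5] 27.22 [-0.7  0.  -0.7]
side crop origin (308, 167) scale 5.714285714285714 wrist origin (250, 135) 2.6666666666666665
```

View pics/c25.png

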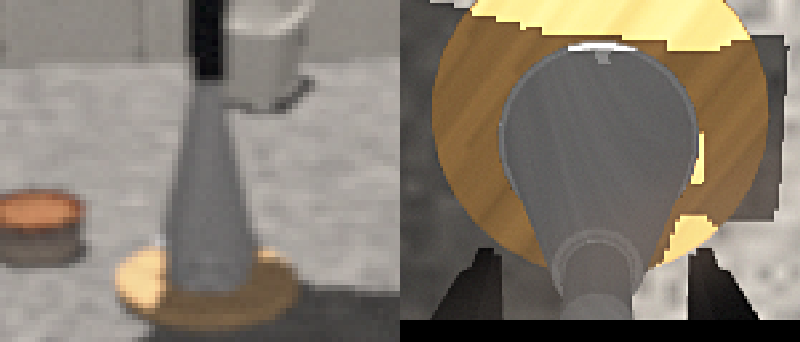

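Released and standing upright. I'll raise clear and check from above and from the side.

>>> {"name": "drive_tool", "arguments": {
  "commands": [
    {"dx":0,"dy":0,"dz":12,"yaw":0},
    {"dx":0,"dy":0,"dz":30,"yaw":0},
    {"dx":0,"dy":0,"dz":35,"yaw":0},
    {"dx":0,"dy":0,"dz":35,"yaw":0},
    {"dx":0,"dy":0,"dz":20,"yaw":0}
  ]
}}

```text
t: 27.63
eef_pos: [472.3, -50.4, 261.0]
tcp_rot: [3.141, -0.004, 0.001]
ft_force: [0.4, -0.4, 0.8]
opening: 0.4
```

>>> {"name": "drive_tool", "arguments": {
  "commands": [
    {"dx":0,"dy":0,"dz":0,"yaw":0},
    {"dx":0,"dy":0,"dz":0,"yaw":0},
    {"dx":0,"dy":0,"dz":0,"yaw":0}
  ]
}}

```text
t: 27.88
eef_pos: [471.2, -50.2, 256.6]
tcp_rot: [-3.141, 0.001, 0.0]
ft_force: [-0.1, 0.9, 0.3]
opening: 0.398
```

```bash
python3 - <<'E'
from h import *
crops('c26',(343,197),wc=(325,175),pw=150,ph=120)
for z in (12,25,38,146,174): print(z,((proj("side",[472,-50,z])-[308,167])*5.714).round(1))
im=env.read_camera("scene"); cv2.imwrite("pics/scene_end.png",im[:,:,::-1])
E
```

```text
0.4 [471.2 -50.2 256.3] 27.98 [-0.5 -0.5 -0.3]
side crop origin (308, 167) scale 5.714285714285714 wrist origin (250, 115) 2.6666666666666665
12 [203.7 278.2]
25 [203.6 260.1]
38 [203.5 241.9]
146 [202.6  86.6]
174 [202.3  45.1]
```

View pics/c26.png

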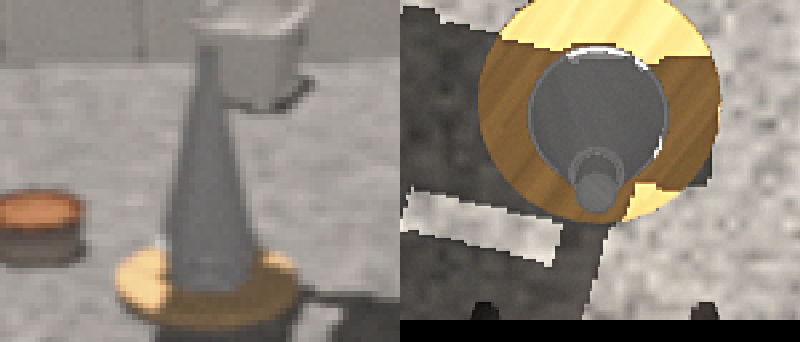

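View pics/scene_end.png

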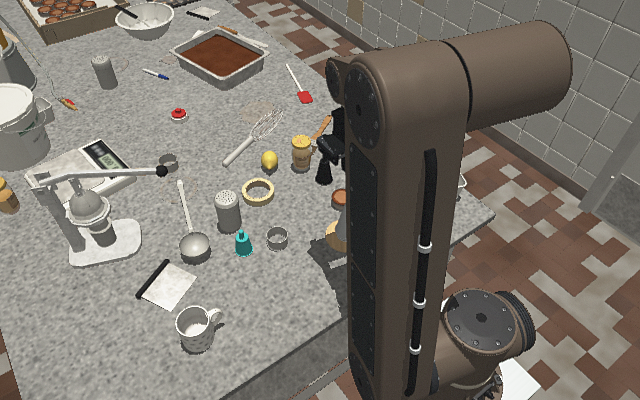

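The nest stands upright and centred. The stub top shows at side row 42, against 45 predicted for z 174 mm. The bystanders in view are where they were, so I'm handing in.

```bash
python3 -c "
from cell import env
print(env.job_done()); s=env.state(); print(s['t'],s['eef_pos'].round(1))"
```

```text
the job is handed in; nothing more can be done
None
the job is handed in; nothing more can be done
```

I stood the small grey cone on the middle of the board, lowered the medium over it and the large over both, and released each at its resting height. The job was handed in at about 28 s of the 61 s allowed; no verdict is reported, so success is judged only from my own checks.

**Nest:** The last wrist and side pictures show it upright and central on the board. The top stub is within about 2 mm of the height a correctly stacked nest should have. Before each lowering the axes agreed to about 2 mm for the medium cone and 0.5 mm for the large one. The medium and large cones went on with no force reading above about 2.5 N. The small cone touched the board at about 10 N, measured at the wrist.

**Other things:** The turquoise and black look-alikes, mug, shaker, ring cutter and dessert cup looked unmoved. In the final scene picture the arm hides part of the board and the small tub. The side crop showed the nest clear of the gripper.

**What disagreed:**
- **Finger length:** My first grasp of the small cone closed on nothing. The real fingertips sit about 25–30 mm above the reported tool point, so I took every height from the grip itself instead.
- **Board height:** The two wrist views put the board top at about -1 mm instead of 12 mm. The touch when setting the small cone down confirmed 12 mm.
- **x position:** The reported arm position and the wrist camera differed by 1–2 mm in x, so I lined the cones up from the camera pictures.

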